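# Make up the hot and cold plumbing kits

### The arm

A 7-joint arm with a two-finger parallel gripper is mounted at the origin on the work surface. World frame = base frame: x ahead of the robot, y to its left, z up, the work surface at z = 0. Lengths are in m, angles in rad, forces in N, time in s.
With the tool pointing down it reaches from about 0.4 to 0.85 m from the base axis. Payload 4.5 kg.
Tool frame: the origin (TCP) lies midway between the tips of the shut fingers; the grasp point (between the pads) lies 19 mm behind it (r.grip_point_offset is the distance from the TCP to the grasp point, in m); z points along the fingers, y is the line along which they close (so a half turn about z gives the same grasp; the last joint's range is limited). The gripper opens to 88 mm and grips with 3 to 60 N. Pads are 18 mm wide; open, the fingers measure 123 mm over their backs; the gripper's body (75 mm by 187 mm) begins 45 mm behind the grasp point.
Start: joints at [-1.315, 0.689, -0.195, 1.565, 0.157, 0.902, -0.215], TCP at [0.137, 0.61, 0.203] pointing down, gripper open.
Joint ranges: [-3.01, 3.01], [-0.46, 2.08], [-1.47, 1.51], [0.13, 2.56], [-1, 4.14], [0.04, 2.09], [-2.66, 2.66]. Speed limits (rad/s): [2.57, 2.57, 3.14, 3.14, 3.14, 3.14, 3.14].

### API

Orientations are given as a unit quaternion [x, y, z, w].
In Python, from plant import r, optics gives the robot as it stands.
- The arm moves only by the shell command python3 -m pendant 'ROWS' [OPENING] [FORCE]. ROWS is JSON, a list of rows, each a list of 6 numbers: the shift along the tool's x, y, z as a fraction of full scale, then the turn, a rotation vector about the tool's x, y, z as a fraction of full scale. A call has 1 to 5 rows; each row shifts and turns the commanded pose from where the row before left it, along the tool's axes as they then stand; what a row does not reach is not made up. Full scale, the value 1, is 0.025 m for a shift and pi rad for a turn. A row lasts 1/12 s, in which the tool goes at most 41.7 mm and 7.16 degrees, less where a joint would pass 70% of its speed; a pose out of reach is approached as far as the arm can. A call with a number of a shift or a turn outside -1 to 1 is refused whole. A call with a gripper value outside its range is refused whole. OPENING is the opening, from -1 (shut) to 1 (fully open), set as the call begins (- or left out, the last holds). The fingers move at their own pace and stop on an object; FORCE is the grip in N (left out, the last holds). Time passes only in rows, so rows that do not move let the fingers close. It gives the time, the measured TCP pose, the force, the opening and the grip force at its end, in the units of the state.
- r.get_state(): the state, without advancing time (a new reading comes with each control period).
- optics.snapshot(name): name is "scene" or "side" or "wrist"; returns (picture, depth): 400x640x3 uint8, blue, green, red; 400x640 float32, m along the optical axis (not along the pixel's ray), 0 where there is no reading.
- optics.calibration(name): a dict with "vfov" (degrees; the focal length in pixels is half the picture's height over the tangent of half this angle, whatever the lens; pixels are square), "cx", "cy" (the principal point, pixels), "k1" (the pictures are not rectified: a ray, as slopes to the right and down, at radius r is drawn at 1 + k1 r^2 times it, then the intrinsics apply), "cam_to_world" (4x4, takes a point from camera to world coordinates); the wrist camera has in their place "tool_from_camera" (4x4, takes a point from camera to tool coordinates, whose origin is the TCP and whose axes are the flange's). Camera axes: x right, y up, looking along -z (the intrinsics and any distortion apply to the point x, -y, -z); pixel columns grow to the right and rows downward; lengths in m; the calibration is good to about 2 mm. A picture is of the moment at which its call begins: read the wrist's pose just before it. calibration takes no time and is no camera call.
- r.finish_job(): hands the job in; it is judged then, once.
The state is a dict: "clock": time; "q": joint angles; "qd": joint speeds; "joint_torque": joint torques, N m; "tool_pos": TCP position; "eef_rot": TCP orientation; "contact_force": force on the tool from outside, world axes, zero at the start; "moment": the same for the moment, N m; "opening": opening from 0.0 (shut) to 1.0 (fully open); "finger_force": force on a finger pad.
Only numpy, scipy, OpenCV 4.12 (cv2) and the standard library are available. Lean on these libraries where they do the work, as an engineer would, in place of code of your own. Each camera call takes 0.05 s, during which the arm holds its last target. There are 200 camera calls.

### The job

Make up the parts for two jobs: in the blue tray, for the cold feed, the blue-handled valve and the copper elbow; in the red tray, for the hot feed, the red-handled valve, the brass tee and the chrome coupling. Set each part down, not dropped, in a compartment of its own (any of the three), lying flat on the tray's floor, valves with their handles up. Leave the yellow gas valve, the reel of tape and the flux tin where they are.

Things in the scene. Friction and masses are not known exactly. Their poses are not given: they have to be found in the camera images.
- tray_blue: Blue plastic tray, fixed to the bench, 286 x 108 x 32 mm. Origin: centre of its underside; x along its length, y across, z up. Floor and walls 4 mm thick, outer walls 32 mm high; two cross dividers, 26 mm high and 4 mm thick, at x = -47 and +47 mm make three compartments, each 90 mm (x) by 100 mm (y) inside, centred at x = -94, 0 and +94 mm, y = 0
- tray_red: Red plastic tray, fixed to the bench, 286 x 108 x 32 mm. Origin: centre of its underside; x along its length, y across, z up. Floor and walls 4 mm thick, outer walls 32 mm high; two cross dividers, 26 mm high and 4 mm thick, at x = -47 and +47 mm make three compartments, each 90 mm (x) by 100 mm (y) inside, centred at x = -94, 0 and +94 mm, y = 0
- valve_blue: Nickel-plated (silver-grey) ball valve with a blue bar handle on top. Pipe axis along x, 72 mm long; hexagon nuts at both ends, 28 mm across corners; between them a flat-sided body 30 mm long (x), 28 mm wide (y). Handle 48 mm long (x), 14 mm wide, 20 to 32 mm above the axis. Origin: on the axis at mid length, 12 mm above what it rests on; z up towards the handle. Loose, 0.17 kg
- valve_red: Nickel-plated (silver-grey) ball valve with a red bar handle on top. Pipe axis along x, 72 mm long; hexagon nuts at both ends, 28 mm across corners; between them a flat-sided body 30 mm long (x), 28 mm wide (y). Handle 48 mm long (x), 14 mm wide, 20 to 32 mm above the axis. Origin: on the axis at mid length, 12 mm above what it rests on; z up towards the handle. Loose, 0.17 kg
- elbow: Bright copper pipe elbow, L-shaped, 18 mm in diameter, lying flat. Origin: where the axes of its two legs meet, 9 mm above what it rests on. The legs run along +x and +y and end 36 mm from the origin; they are straight from 18 to 36 mm, with a curved bend (18 mm radius) before that; z up at the start. Loose, 0.045 kg
- tee: Brass T-shaped compression fitting lying flat; hexagon nuts (28 mm across corners, 18 mm long) on its three ends. Origin: where the axes meet, 12 mm above what it rests on. The run lies along x and ends at x = -38 and +38 mm, the branch along +y ends at y = 38 mm; z up at the start. Loose, 0.13 kg
- coupling: Silver chrome-plated straight coupling: a hexagonal fitting lying on a flat, 52 mm long (x), 24 mm across flats, 28 mm across corners. Origin: its centre, 12 mm above what it rests on. Loose, 0.085 kg
- valve_yellow: Nickel-plated (silver-grey) gas valve with a yellow bar handle on top. Pipe axis along x, 72 mm long; hexagon nuts at both ends, 28 mm across corners; between them a flat-sided body 30 mm long (x), 28 mm wide (y). Handle 48 mm long (x), 14 mm wide, 20 to 32 mm above the axis. Origin: on the axis at mid length, 12 mm above what it rests on; z up towards the handle. Loose. Leave it where it lies
- tape: White reel of thread tape lying flat, 52 mm in diameter, 16 mm high. Origin: centre of its underside. Loose. To be left where it lies
- flux_tin: Low round flux tin, green with a steel rim, 64 mm in diameter, 24 mm high. Origin: centre of its underside. Loose. To be left where it lies
Things that resemble listed ones, but are neither listed nor needed, are in the scene too. Of the things that look like the coupling, the largest one is meant.

How it is judged:
By the outcome, as a careful person would: the job done as asked, in the order asked, and still so for the second after the job is handed in, with the robot touching nothing.
It also fails if it takes over 120 s, if anything falls off the work surface, if the arm or the gripper's body presses on something with over 40 N, if the wrist force passes 120 N, or if a joint passes its speed limit or range.

## Working session

There is one attempt and no reset: what is moved stays moved. The work goes in short steps, Python scripts to look and compute and a shell command to move; the robot and the scene stay as the last step left them, time stands still between calls to the robot, and variables do not carry over. Pictures are saved under pics/ and viewed, at most 14 in all, crops included, and the job is handed in when it is done.

```bash
ls; mkdir -p pics; cat > h.py <<'E'
import numpy as np, cv2
from plant import r, optics
from scipy.spatial.transform import Rotation as R
def K(c):
    return 200/np.tan(np.radians(c['vfov'])/2)
def ext(name):
    c=optics.calibration(name)
    if name=='wrist':
        s=r.get_state(); T=np.eye(4); T[:3,:3]=R.from_quat(s['eef_rot']).as_matrix(); T[:3,3]=s['tool_pos']
        return c,T@np.array(c['tool_from_camera'])
    return c,np.array(c['cam_to_world'])
def rays(c,T,px):
    f=K(c); p=(np.atleast_2d(px).astype(float)-[c['cx'],c['cy']])/f
    u=p.copy()
    for _ in range(20): u=p/(1+c['k1']*(u**2).sum(1,keepdims=True))
    d=np.c_[u[:,0],-u[:,1],-np.ones(len(u))]
    return T[:3,3],d@T[:3,:3].T
def onplane(c,T,px,z):
    o,d=rays(c,T,px); return o+d*((z-o[2])/d[:,2])[:,None]
def depthpts(c,T,px,depth):
    o,d=rays(c,T,px); px=np.atleast_2d(px).astype(int); return o+d*depth[px[:,1],px[:,0]][:,None]
E
python3 - <<'E'
from h import *
for n in ('scene','side','wrist'):
    c,T=ext(n); im,d=optics.snapshot(n); np.savez(f'{n}0.npz',im=im,d=d,T=T)
    cv2.imwrite(f'pics/{n}0.png',im); print(n,c['vfov'],c['k1'],T.round(3).tolist())
s=r.get_state(); print(s['eef_rot'],s['clock'],r.grip_point_offset)
E
```

```text
pics
scene 50.68495453163702 -0.03604938249350394 [[-0.379, -0.693, 0.613, 0.934], [0.925, -0.272, 0.265, 0.201], [-0.017, 0.668, 0.744, 0.566], [0.0, 0.0, 0.0, 1.0]]
side 46.97190985185742 0.017349351423974545 [[0.734, 0.398, -0.55, -0.025], [-0.679, 0.45, -0.58, -0.616], [0.017, 0.799, 0.601, 0.648], [0.0, 0.0, 0.0, 1.0]]
wrist 64.83073042196101 0.009563760859660342 [[0.22, -0.942, -0.253, 0.072], [0.976, 0.212, 0.058, 0.624], [-0.001, -0.259, 0.966, 0.384], [0.0, 0.0, 0.0, 1.0]]
[ 1.10634233e-01  9.93860963e-01 -6.71533941e-04 -3.12509187e-05] 0.15 0.0187
```

View pics/scene0.png

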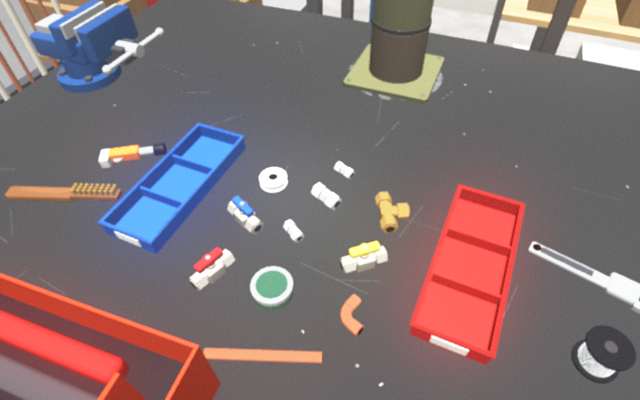

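View pics/side0.png

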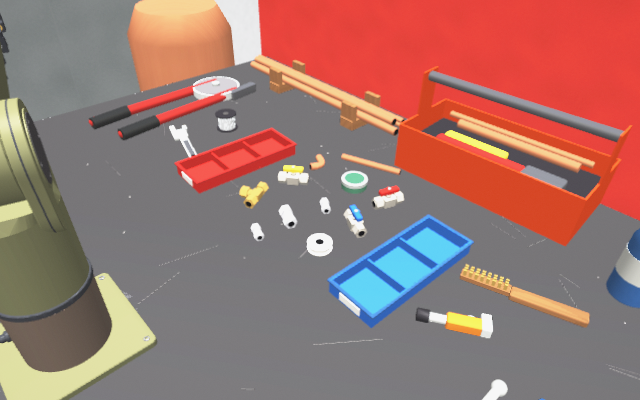

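Scene shows the blue tray around (178,185) and the red tray around (470,270). The parts are the blue valve (243,213), red valve (212,267), yellow valve (364,256), elbow (352,314) and tee (389,211). Three things look like the coupling: (344,170), (326,196) and (293,231). The side view has the same things: blue valve (355,221), red valve (388,197), tee (255,194) and elbow (318,162), with coupling-like pieces at (257,232), (288,217) and (325,206). Next I'll measure them.

```bash
cat > meas.py <<'E'
from h import *
def segs(n,zmin=.004):
    z=np.load(f'{n}0.npz'); im,d,T=z['im'],z['d'],z['T']; c=optics.calibration(n)
    v,u=np.mgrid[0:400,0:640]; P=depthpts(c,T,np.c_[u.ravel(),v.ravel()],d).reshape(400,640,3); P[d==0]=np.nan
    return im,P
if __name__=='__main__':
  for n in ('scene','side'):
    im,P=segs(n)
    flat=P[(np.abs(P[...,2])<.01)]; print(n,'bench z',np.median(flat[:,2]),flat[:,2].std())
    X,Y,Z=P[...,0],P[...,1],P[...,2]
    m=((Z>.006)&(Z<.08)&(np.hypot(X,Y)>.3)&(X<.95)&(abs(Y)<.6)).astype(np.uint8)
    k,l,st,ce=cv2.connectedComponentsWithStats(m)
    for i in range(1,k):
        if st[i,4]<40: continue
        p=P[l==i]; rect=cv2.minAreaRect((p[:,:2]*1000).astype(np.float32))
        print(ce[i].round(),st[i,4],'c',np.round(rect[0]),'size',np.round(rect[1]),'ang',round(rect[2]),'zmax',round(np.percentile(p[:,2],98)*1000),'bgr',np.median(im[l==i],0))
E
python3 meas.py
python3 - <<'E'
from h import *
im=np.load('scene0.npz')['im']; a=cv2.resize(im[150:260,260:380],None,fx=5,fy=5,interpolation=cv2.INTER_CUBIC); cv2.imwrite('pics/crop1.png',a)
E
```

```text
scene bench z -0.0005690849360789896 0.0018928315672463814
[143. 184.] 7041 c [ 529. -381.] size [296. 359.] ang 1 zmax 33 bgr [154. 117.  86.]
[344. 169.] 173 c [382.   8.] size [38. 20.] ang 69 zmax 18 bgr [255. 254. 254.]
[273. 177.] 462 c [ 454. -108.] size [51. 50.] ang 26 zmax 18 bgr [255. 255. 255.]
[326. 195.] 396 c [461.   2.] size [55. 29.] ang 65 zmax 25 bgr [254. 254. 254.]
[474. 273.] 5068 c [512. 265.] size [114. 295.] ang 88 zmax 33 bgr [ 71.  75. 238.]
[390. 211.] 791 c [452. 123.] size [78. 53.] ang 26 zmax 25 bgr [124. 209. 241.]
[244. 214.] 692 c [ 557. -111.] size [75. 27.] ang 68 zmax 45 bgr [230. 192. 189.]
[293. 230.] 229 c [551. -20.] size [39. 19.] ang 55 zmax 18 bgr [255. 254. 254.]
[364. 257.] 960 c [567. 109.] size [25. 75.] ang 37 zmax 45 bgr [201.5 249.  252. ]
[595. 276.] 1688 c [454. 435.] size [172.  45.] ang 70 zmax 15 bgr [247. 247. 245.]
[211. 267.] 1025 c [ 671. -103.] size [25. 74.] ang 73 zmax 45 bgr [189. 201. 246.]
[272. 287.] 1456 c [665.  -3.] size [64. 63.] ang 12 zmax 26 bgr [158. 186. 138.]
[104. 343.] 5788 c [ 855. -187.] size [ 57. 320.
[... 1711 characters left out ...]
 bgr [246.5 246.  246. ]
[287. 216.] 250 c [459.  -1.] size [57. 27.] ang 67 zmax 26 bgr [247. 247. 247.]
[354. 221.] 420 c [ 552. -113.] size [75. 28.] ang 68 zmax 46 bgr [226.  210.  203.5]
[398. 267.] 4131 c [ 528. -266.] size [117. 296.] ang 88 zmax 34 bgr [184. 102.  55.]
[256. 232.] 139 c [381.   5.] size [43. 20.] ang 67 zmax 18 bgr [247. 247. 247.]
[319. 243.] 385 c [ 452. -110.] size [52. 49.] ang 46 zmax 19 bgr [247. 247. 247.]
[624. 283.] 1082 c [ 772. -568.] size [64. 21.] ang 64 zmax 78 bgr [149.  101.   62.5]
[525. 296.] 1930 c [ 630. -456.] size [ 30. 218.] ang 19 zmax 33 bgr [116. 178. 236.]
[459. 322.] 1193 c [ 493. -405.] size [ 37. 125.] ang 35 zmax 26 bgr [101. 241. 247.]
```

View pics/crop1.png

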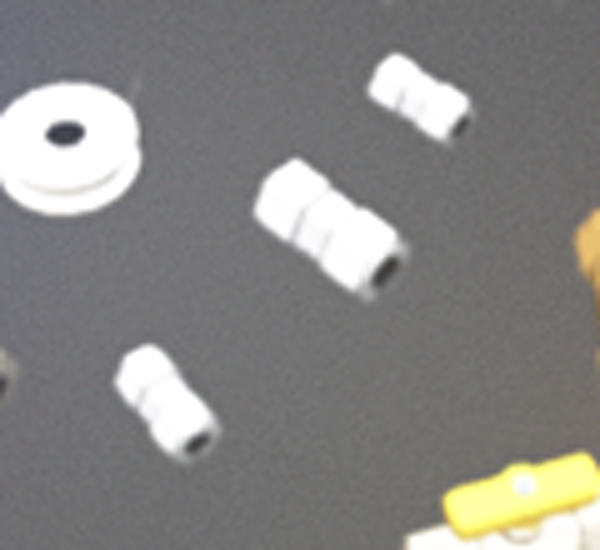

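The crop covers the candidates. Scene pixels (344,170) and (293,231) are about 39 x 19 mm and 18 mm high. (326,196) is 55 x 28 mm and 25 mm high, which fits 52 x 28 x 24, so that one, the largest, is the coupling. Next are precise poses from both cameras.

```bash
cat > pose.py <<'E'
from meas import *
def longax(p):
    b=cv2.boxPoints(cv2.minAreaRect((p*1000).astype(np.float32))); e=[b[1]-b[0],b[2]-b[1]]; e=max(e,key=np.linalg.norm)
    return b.mean(0), np.degrees(np.arctan2(e[1],e[0]))%180
near={'vblue':(554,-112),'vred':(669,-106),'coup':(460,0),'tee':(450,122),'elbow':(657,119),'tblue':(528,-266),'tred':(513,264)}
res={}
for n in ('scene','side'):
    im,P=segs(n); hsv=cv2.cvtColor(im,cv2.COLOR_BGR2HSV)
    X,Y,Z=P[...,0]*1000,P[...,1]*1000,P[...,2]*1000
    for k,(x,y) in near.items():
        dist=np.hypot(X-x,Y-y)
        if k[0]=='t' and k!='tee':
            h=hsv[...,0]; col=(abs(h.astype(int)-108)<14) if k=='tblue' else ((h<8)|(h>172)); m=(dist<175)&(abs(X-x)<75)&col&(hsv[...,1]>100)&(Z>22)&(Z<38)
        else: m=(dist<52)&(Z>6)&(Z<60)
        if k[0]!='t' or k=='tee':
            q,l=cv2.connectedComponents(m.astype(np.uint8)); m=l==1+np.argmax([ (l==i).sum() for i in range(1,q)])
        p=P[m][:,:2]; c,a=longax(p); msg=''
        if k[0]=='v':
            mm=m&(Z>36); h=np.median(P[mm][:,:2],0)*1000; lo=longax(P[m&(Z<28)][:,:2]); msg=f'handle {longax(P[mm][:,:2])} med {h.round(1)} low {lo[0].round(1)} {lo[1]:.1f}'
        if k in('elbow','tee'):
            bx=cv2.boxPoints(cv2.minAreaRect((p*1000).astype(np.float32))); msg=f'mean {(p.mean(0)*1000).round(1)} box {bx.round(0).tolist()}'
        print(n,k,c.round(1),round(a,1),cv2.minAreaRect((p*1000).astype(np.float32))[1],msg)
E
python3 pose.py
python3 - <<'E'
from h import *
a=np.load('scene0.npz')['im']; b=np.load('side0.npz')['im']
f=lambda im,x,y,s:cv2.resize(im[y-s*3//4:y+s*3//4,x-s:x+s],(400,300),interpolation=cv2.INTER_CUBIC)
cv2.imwrite('pics/crop2.png',np.vstack([np.hstack([f(a,352,315,40),f(a,389,211,40)]),np.hstack([f(b,318,162,28),f(b,255,194,28)])]))
E
```

```text
scene vblue [ 556.8 -110.6] 68.0 (75.37528228759766, 27.359588623046875) handle (array([ 555.6868 , -110.20054], dtype=float32), np.float32(64.511375)) med [ 558.  -108.6] low [ 556.8 -110.6] 68.0
scene vred [ 670.9 -102.8] 163.0 (24.837295532226562, 74.07140350341797) handle (array([ 670.1129  , -105.973175], dtype=float32), np.float32(158.07114)) med [ 672.1 -103.4] low [ 671.3 -101.7] 160.5
scene coup [460.8   2.2] 64.8 (54.5377311706543, 28.849056243896484) 
scene tee [452.  123.4] 26.4 (77.7457046508789, 52.680320739746094) mean [459.1 119.2] box [[406.0, 130.0], [429.0, 83.0], [499.0, 117.0], [475.0, 164.0]]
scene elbow [660.9 121.4] 23.0 (61.57427978515625, 31.548810958862305) mean [663.1 122.2] box [[626.0, 124.0], [639.0, 95.0], [695.0, 119.0], [683.0, 148.0]]
scene tblue [ 528.  -210.4] 90.0 (227.92051696777344, 149.80364990234375) 
scene tred [512.9 265.7] 178.0 (113.9041748046875, 152.94114685058594) 
side vblue [ 552.3 -113.4] 68.4 (75.05979919433594, 27.633344650268555) handle (array([ 554.15643, -113.48173], dtype=float32), np.float32(63.874752)) med [ 550.9 -115.2] low [ 552.3 -113.4] 68.4
side vred [ 666.6 -109.8] 157.9 (26.75824546813965, 74.04273223876953) handle (array([ 667.95026, -107.21916], dtype=float32), np.float32(162.81328)) med [ 663.9 -109.1] low [ 666.6 -109.8] 157.9
side coup [459.4  -1. ] 66.9 (56.9043083190918, 27.499107360839844) 
side tee [448.9 120.5] 26.3 (79.47863006591797, 52.9638786315918) mean [448.5 110.9] box [[401.0, 127.0], [425.0, 79.0], [496.0, 114.0], [473.0, 162.0]]
side elbow [653.9 117.7] 26.1 (60.69671630859375, 32.496238708496094) mean [654.1 115.6] box [[620.0, 119.0], [634.0, 90.0], [688.0, 116.0], [674.0, 146.0]]
side tblue [ 528.1 -219.8] 89.9 (214.5909423828125, 149.72613525390625) 
side tred [513. 264.] 179.8 (123.34356689453125, 150.1764678955078)
```

View pics/crop2.png

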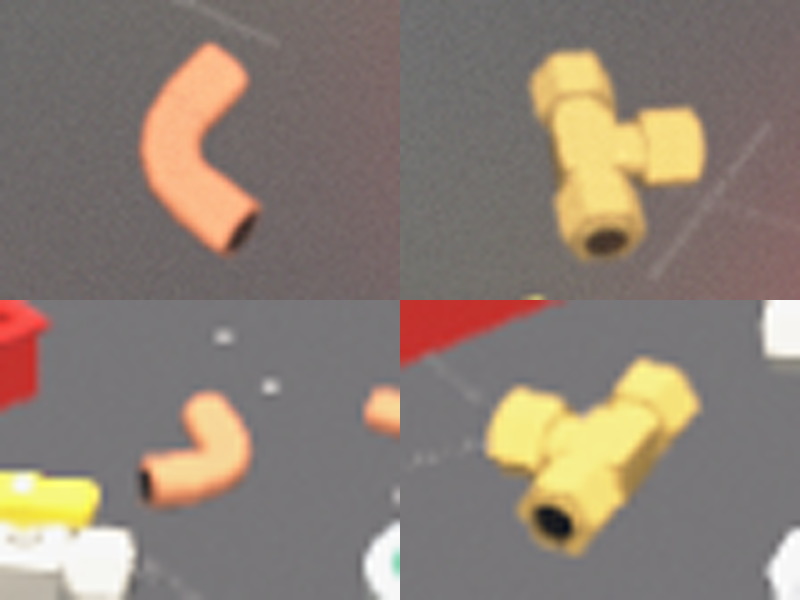

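The crops show the elbow's corner to the left in the scene view, opening right (+y), and the tee's branch pointing right (+y). Now I'll fix the tray measurement and add a helper that works out distances to go.

```bash
cat > tray.py <<'E'
from meas import *
for n in ('scene','side'):
    im,P=segs(n); hsv=cv2.cvtColor(im,cv2.COLOR_BGR2HSV); h=hsv[...,0].astype(int); X,Y,Z=[P[...,i]*1000 for i in range(3)]
    for k,x,y in (('blue',528,-266),('red',513,264)):
        col=abs(h-108)<14 if k=='blue' else ((h<8)|(h>172))
        m=(abs(X-x)<160)&(abs(Y-y)<75)&col&(hsv[...,1]>90)&(Z>24)&(Z<38)
        p=P[m]*1000; rc=cv2.minAreaRect(p[:,:2].astype(np.float32)); print(n,k,np.round(rc[0],1),np.round(rc[1],1),round(rc[2],1), 'top',np.percentile(p[:,2],90).round(1),'bounds',np.percentile(p[:,:2],[1,99],axis=0).round(0).tolist())
E
cat > go.py <<'E'
import sys
from h import *
# usage: go.py X Y Z YAW(closing axis, deg): shift in tool axes in full-scale units; turn in units
a=[float(v) for v in sys.argv[1:5]]; s=r.get_state(); M=R.from_quat(s['eef_rot']); p=np.array(s['tool_pos'])*1000
y=np.radians(a[3]); best=None
for w in (y,y+np.pi):
    cy=np.array([np.cos(w),np.sin(w),0]); cz=np.array([0,0,-1.]); G=R.from_matrix(np.c_[np.cross(cy,cz),cy,cz])
    t=(M.inv()*G).as_rotvec()/np.pi
    cur=M.as_matrix()[:,1]
    print('turn units',t.round(4),'rows@.039: %.1f'%(abs(t).max()/.039))
d=np.array(a[:3])-p; print('pos',p.round(1),'yaw %.1f'%np.degrees(np.arctan2(cur[1],cur[0])),'clock',round(s['clock'],2),'q7 %.2f'%s['q'][6],'open',round(s['opening']*88,1),'F',np.round(s['contact_force'],1), 'ff',s['finger_force'])
print('shift units now',(M.inv().apply(d)/25).round(2),' (world mm',d.round(1),')')
E
python3 tray.py; python3 go.py 554.5 -112 120 158
```

```text
scene blue [ 528.3 -265.4] [117.6 293. ] 88.6 top 32.5 bounds [[384.0, -324.0], [675.0, -206.0]]
scene red [512.5 265.2] [114.4 295.4] 87.6 top 32.3 bounds [[367.0, 205.0], [661.0, 326.0]]
side blue [ 527.7 -266.2] [117.4 295.4] 88.1 top 33.6 bounds [[381.0, -327.0], [673.0, -207.0]]
side red [513.4 264.5] [121.8 294.7] 87.5 top 33.1 bounds [[367.0, 202.0], [657.0, 325.0]]
turn units [-4.000e-04 -3.000e-04 -4.484e-01] rows@.039: 11.5
turn units [-3.000e-04  4.000e-04  5.516e-01] rows@.039: 14.1
pos [137.4 609.2 202.5] yaw 77.3 clock 0.15 q7 -0.22 open 88.3 F [-0.4  0.1  0.3] ff 0.0
shift units now [-22.62 -24.47   3.34]  (world mm [ 417.1 -721.2  -82.5] )
```

```bash
T=0.0394; python3 -m pendant '[[0,0,0,0,0,0.0394],[0,0,0,0,0,0.0394],[0,0,0,0,0,0.0394],[0,0,0,0,0,0.0394],[0,0,0,0,0,0.0394]]' 0.4 30; python3 -m pendant '[[0,0,0,0,0,0.0394],[0,0,0,0,0,0.0394],[0,0,0,0,0,0.0394],[0,0,0,0,0,0.0394],[0,0,0,0,0,0.0394]]'; python3 -m pendant '[[0,0,0,0,0,0.0394],[0,0,0,0,0,0.0394],[0,0,0,0,0,0.0394],[0,0,0,0,0,0.0394],[0,0,0,0,0,0]]'; python3 go.py 554.5 -112 120 -22
```

```text
clock: 0.57
tool_pos: [0.1374, 0.6094, 0.2028]
eef_rot: [0.411, 0.912, -0.0, 0.0]
contact_force: [-0.0, 0.6, -0.3]
opening: 0.7
finger_force: 0.0
clock: 0.98
tool_pos: [0.1372, 0.6095, 0.2028]
eef_rot: [0.669, 0.743, -0.0, 0.0]
contact_force: [-1.3, 0.5, -0.5]
opening: 0.696
finger_force: 0.0
clock: 1.4
tool_pos: [0.1371, 0.6095, 0.2027]
eef_rot: [0.83, 0.558, -0.0, 0.0]
contact_force: [-0.5, 0.3, 0.4]
opening: 0.699
finger_force: 0.0
turn units [ 0.0002  0.0002 -0.0008] rows@.039: 0.0
turn units [ 4.000e-04 -3.000e-04  9.992e-01] rows@.039: 25.6
pos [137.1 609.5 202.7] yaw -22.1 clock 1.4 q7 -1.57 open 61.5 F [-0.5  0.3  0.4] ff 0.0
shift units now [-20.43  26.34   3.34]  (world mm [ 417.4 -721.5  -82.7] )
```

```bash
python3 -m pendant '[[-0.2,1,0,0,0,0],[-0.2,1,0,0,0,0],[-0.2,1,0,0,0,0],[-0.2,1,0,0,0,0],[-0.2,1,0,0,0,0]]'; python3 -m pendant '[[-0.2,1,0,0,0,0],[-0.2,1,0,0,0,0],[-0.2,1,0,0,0,0],[-0.2,1,0,0,0,0],[-0.2,1,0,0,0,0]]' ; python3 -m pendant '[[-0.9,0.8,0,0,0,0],[-0.9,0.8,0,0,0,0],[-0.9,0.8,0,0,0,0],[-0.9,0.8,0,0,0,0],[-0.9,0.8,0,0,0,0]]'|head -2 ; python3 -m pendant '[[-0.9,0.8,0,0,0,0],[-0.9,0.8,0,0,0,0],[-0.9,0.8,0,0,0,0],[-0.9,0.8,0,0,0,0],[-0.9,0.8,0,0,0,0]]'|head -2;python3 -m pendant '[[-0.9,0.8,0,0,0,0],[-0.9,0.8,0,0,0,0],[-0.9,0.8,0,0,0,0],[-0.9,0.8,0,0,0,0],[-0.9,0.8,0,0,0,0]]'|head -2; python3 -m pendant '[[-0.9,0.8,0,0,0,0],[-0.9,0.8,0,0,0,0],[-0.9,0.8,0,0,0,0],[-0.9,0.8,0,0,0,0],[0,0,0,0,0,0]]'|head -2;  python3 go.py 554.5 -112 120 -22
```

```text
clock: 1.82
tool_pos: [0.2448, 0.5389, 0.203]
eef_rot: [0.828, 0.561, -0.0, 0.0]
contact_force: [0.5, 1.3, 0.1]
opening: 0.7
finger_force: 0.0
clock: 2.23
tool_pos: [0.3514, 0.4689, 0.203]
eef_rot: [0.828, 0.561, -0.0, -0.0]
contact_force: [0.5, -0.1, -0.2]
opening: 0.703
finger_force: 0.0
clock: 2.65
tool_pos: [0.4013, 0.3266, 0.2031]
clock: 3.07
tool_pos: [0.452, 0.1849, 0.2032]
clock: 3.48
tool_pos: [0.5026, 0.0431, 0.2031]
clock: 3.9
tool_pos: [0.5443, -0.0769, 0.2035]
turn units [ 0.0014  0.0012 -0.0017] rows@.039: 0.0
turn units [ 0.0018 -0.0023  0.9983] rows@.039: 25.6
pos [544.3 -76.9 203.5] yaw -22.3 clock 3.9 q7 -0.19 open 61.5 F [ 0.  -0.4  0.6] ff 0.0
shift units now [-1.13  0.89  3.35]  (world mm [ 10.2 -35.1 -83.5] )
```

```bash
cat > wm.py <<'E'
import sys
from h import *
def longax(p):
    rc=cv2.minAreaRect((p*1000).astype(np.float32)); b=cv2.boxPoints(rc); e=max([b[1]-b[0],b[2]-b[1]],key=np.linalg.norm)
    return b.mean(0).round(1), round(float(np.degrees(np.arctan2(e[1],e[0]))%180),1), sorted(np.round(rc[1],0))
c,T=ext('wrist'); im,d=optics.snapshot('wrist'); cv2.imwrite(f'pics/{sys.argv[1]}.png',im); np.savez('wrist1.npz',im=im,d=d,T=T)
v,u=np.mgrid[0:400,0:640]; P=depthpts(c,T,np.c_[u.ravel(),v.ravel()],d).reshape(400,640,3); P[d==0]=np.nan
Z=P[...,2]*1000; f=Z[abs(Z)<8]; print('bench',np.median(f) if len(f) else None)
zm=float(sys.argv[2]) if len(sys.argv)>2 else 6
m=((Z>zm)&(Z<60)).astype(np.uint8); k,l,st,ce=cv2.connectedComponentsWithStats(m)
for i in range(1,k):
    if st[i,4]<250: continue
    q=P[l==i]; z=q[:,2]*1000; edge=st[i,0]==0 or st[i,1]==0 or st[i,0]+st[i,2]==640 or st[i,1]+st[i,3]==400
    msg=''
    if z.max()>38: msg='handle '+str(longax(q[z>37][:,:2]))
    print(ce[i].round(),'cut' if edge else '',*longax(q[:,:2]),'zmax',np.percentile(z,97).round(),'bgr',np.median(im[l==i],0),msg)
E
python3 wm.py w1
```

```text
bench 0.23406311479404196
[276.  12.] cut [564.9 105.3] 131.6 [np.float64(28.0), np.float64(70.0)] zmax 45.0 bgr [230. 254. 255.] handle (array([568.4,  93.1], dtype=float32), 159.1, [np.float64(10.0), np.float64(28.0)])
[487.  31.] cut [771.5  -3.9] 110.3 [np.float64(17.0), np.float64(89.0)] zmax 16.0 bgr [163. 225. 255.] 
[571. 123.] cut [ 821.  -166.4] 88.0 [np.float64(34.0), np.float64(324.0)] zmax 59.0 bgr [ 25.  44. 160.] handle (array([ 819.2, -140.8], dtype=float32), 92.4, [np.float64(8.0), np.float64(269.0)])
[168.  35.]  [450.7 122.7] 26.7 [np.float64(53.0), np.float64(77.0)] zmax 25.0 bgr [152. 247. 254.] 
[394.  67.]  [664.   -3.3] 156.0 [np.float64(62.0), np.float64(63.0)] zmax 26.0 bgr [192. 230. 147.] 
[303. 124.]  [550.7 -21. ] 54.9 [np.float64(21.0), np.float64(38.0)] zmax 18.0 bgr [255. 255. 255.] 
[223. 136.]  [459.3   2.2] 66.3 [np.float64(28.0), np.float64(54.0)] zmax 25.0 bgr [255. 255. 255.] 
[163. 157.]  [382.1   7.5] 68.0 [np.float64(19.0), np.float64(39.0)] zmax 18.0 bgr [255. 255. 255.] 
[425. 153.]  [ 669.4 -104.7] 161.3 [np.float64(28.0), np.float64(73.0)] zmax 45.0 bgr [234.5 243.  255. ] handle (array([ 669.4, -104.5], dtype=float32), 159.2, [np.float64(15.0), np.float64(47.0)])
[336. 194.]  [ 555.5 -111.2] 64.8 [np.float64(28.0), np.float64(72.0)] zmax 46.0 bgr [255. 250. 247.] handle (array([ 555.5, -111.4], dtype=float32), 65.8, [np.float64(15.0), np.float64(47.0)])
[258. 222.]  [ 453.9 -107.8] 125.2 [np.float64(49.0), np.float64(51.0)] zmax 18.0 bgr [255. 255. 255.] 
[444. 245.]  [ 662.2 -228.2] 126.0 [np.float64(38.0), np.float64(67.0)] zmax 33.0 bgr [191. 105.  59.] 
[347. 273.]  [ 520.4 -212.1] 178.8 [np.float64(8.0), np.float64(109.0)] zmax 33.0 bgr [160.  83.  52.] 
[257. 335.]  [ 384.8 -254.9] 88.2 [np.float64(8.0), np.float64(82.0)] zmax 33.0 bgr [182.  89.  43.] 
[367. 338.]  [ 511.2 -292.6] 173.3 [np.float64(59.0), np.float64(167.0)] zmax 33.0 bgr [220. 109.  79.]
```

View pics/w1.png

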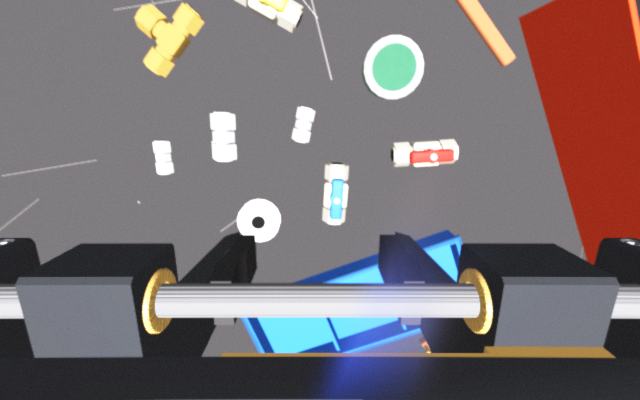

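The wrist view shows the blue valve clear at (336,194) and the red one at (425,153), with clean pose fits matching their sizes: blue valve (555.5, -111.3) mm with its axis at 65.5°. Now to grasp it.

```bash
python3 -m pendant '[[0,0,0,0,0,0.0122],[-0.6,0.48,0,0,0,0],[-0.6,0.48,0,0,0,0],[0,0,0,0,0,0]]'|head -2; python3 go.py 555.5 -111.3 60 -24.5
```

```text
clock: 4.28
tool_pos: [0.5527, -0.1092, 0.2032]
turn units [0.0006 0.0006 0.0015] rows@.039: 0.0
turn units [-9.000e-04  9.000e-04 -9.985e-01] rows@.039: 25.6
pos [ 552.7 -109.2  203.2] yaw -24.2 clock 4.28 q7 -0.16 open 61.5 F [-0.1 -0.7 -0.3] ff 0.0
shift units now [-0.02  0.13  5.73]  (world mm [   2.8   -2.1 -143.2] )
```

```bash
python3 -m pendant '[[0,0.13,1,0,0,0],[0,0,1,0,0,0],[0,0,1,0,0,0],[0,0,1,0,0,0],[0,0,1,0,0,0]]'|head -2; python3 -m pendant '[[0,0,0.7,0,0,0],[0,0,0,0,0,0]]'|head -2; python3 go.py 555.5 -111.3 4 -24.5
```

```text
clock: 4.7
tool_pos: [0.5551, -0.105, 0.0771]
clock: 4.87
tool_pos: [0.5524, -0.1046, 0.0574]
turn units [-0.0024  0.0001  0.0029] rows@.039: 0.1
turn units [-1.000e-04 -3.800e-03 -9.971e-01] rows@.039: 25.6
pos [ 552.4 -104.6   57.4] yaw -24.0 clock 4.87 q7 -0.12 open 61.8 F [0.  0.4 0.3] ff 0.0
shift units now [-0.2   0.24  2.13]  (world mm [  3.1  -6.7 -53.4] )
```

```bash
python3 -m pendant '[[-0.2,0.24,0,0,0,0.0025],[0,0,0,0,0,0],[0,0,0,0,0,0]]'|head -2; python3 go.py 555.5 -111.3 4 -24.5
```

```text
clock: 5.12
tool_pos: [0.5601, -0.1151, 0.0621]
turn units [ 0.001  -0.0002 -0.0008] rows@.039: 0.0
turn units [-3.000e-04 -1.500e-03  9.992e-01] rows@.039: 25.6
pos [ 560.1 -115.1   62.1] yaw -24.7 clock 5.12 q7 -0.12 open 61.5 F [ 0.6 -0.1  0.1] ff 0.0
shift units now [ 0.06 -0.24  2.32]  (world mm [ -4.6   3.8 -58.1] )
```

```bash
python3 -m pendant '[[0,0,0,0,0,0],[0,0,0,0,0,0],[0,0,0,0,0,0]]'|head -2; python3 go.py 555.5 -111.3 4 -24.5
```

```text
clock: 5.37
tool_pos: [0.5591, -0.1144, 0.0613]
turn units [ 0.0003 -0.0002 -0.0007] rows@.039: 0.0
turn units [-3.000e-04 -4.000e-04  9.993e-01] rows@.039: 25.6
pos [ 559.1 -114.4   61.3] yaw -24.6 clock 5.37 q7 -0.12 open 61.7 F [ 0.4  0.2 -0.8] ff 0.0
shift units now [ 0.05 -0.18  2.29]  (world mm [ -3.6   3.1 -57.3] )
```

Settled. I'll correct and descend slowly, then close.

```bash
python3 -m pendant '[[0.05,-0.18,0.5,0,0,0],[0,0,0.6,0,0,0],[0,0,0.6,0,0,0],[0,0,0.4,0,0,0],[0,0,0.15,0,0,0]]'|head -2; python3 -m pendant '[[0,0,0,0,0,0],[0,0,0,0,0,0],[0,0,0,0,0,0],[0,0,0,0,0,0]]'; python3 go.py 555.5 -111.3 4 -24.5
```

```text
clock: 5.78
tool_pos: [0.5544, -0.1112, 0.0031]
clock: 6.12
tool_pos: [0.5558, -0.1116, 0.0051]
eef_rot: [0.842, 0.54, 0.001, 0.0]
contact_force: [-0.8, -0.0, -0.9]
opening: 0.702
finger_force: 0.0
turn units [ 0.0004 -0.0001 -0.0008] rows@.039: 0.0
turn units [-2.000e-04 -7.000e-04  9.992e-01] rows@.039: 25.6
pos [ 555.8 -111.6    5.1] yaw -24.6 clock 6.12 q7 -0.11 open 61.7 F [-0.8 -0.  -0.9] ff 0.0
shift units now [ 0.01 -0.02  0.04]  (world mm [-0.3  0.3 -1.1] )
```

```bash
python3 -m pendant '[[0,0,0,0,0,0],[0,0,0,0,0,0],[0,0,0,0,0,0],[0,0,0,0,0,0],[0,0,0,0,0,0]]' -1 35|tail -2; python3 -m pendant '[[0,0,0,0,0,0],[0,0,0,0,0,0],[0,0,0,0,0,0]]'|tail -2; python3 -m pendant '[[0,0,-0.4,0,0,0],[0,0,-0.8,0,0,0],[0,0,-1,0,0,0],[0,0,-1,0,0,0],[0,0,-0.8,0,0,0]]'; python3 go.py 528 -266 108 -1.5
```

```text
opening: 0.346
finger_force: 0.0
opening: 0.149
finger_force: 35.0
clock: 7.2
tool_pos: [0.5553, -0.1116, 0.1065]
eef_rot: [0.842, 0.54, 0.0, 0.0]
contact_force: [0.3, 0.3, -1.2]
opening: 0.149
finger_force: 35.0
turn units [ 0.0003 -0.     -0.1286] rows@.039: 3.3
turn units [-0.000e+00 -4.000e-04  8.714e-01] rows@.039: 22.3
pos [ 555.3 -111.6  106.5] yaw -24.6 clock 7.2 q7 -0.13 open 13.1 F [ 0.3  0.3 -1.2] ff 34.99501347541809
shift units now [-6.07  1.58 -0.06]  (world mm [ -27.3 -154.4    1.5] )
```

```bash
python3 - <<'E'
from h import *
a,_=optics.snapshot('wrist'); b,_=optics.snapshot('side'); c,_=optics.snapshot('scene')
f=lambda im,x,y,s:cv2.resize(im[max(0,y-s*3//4):y+s*3//4,max(0,x-s):x+s],(400,300),interpolation=cv2.INTER_CUBIC)
cv2.imwrite('pics/g1.png',np.vstack([np.hstack([f(a,320,200,120),f(b,370,190,80)]),np.hstack([f(c,240,190,80),cv2.resize(a,(400,300))])]))
E
```

```text
(no output)
```

View pics/g1.png

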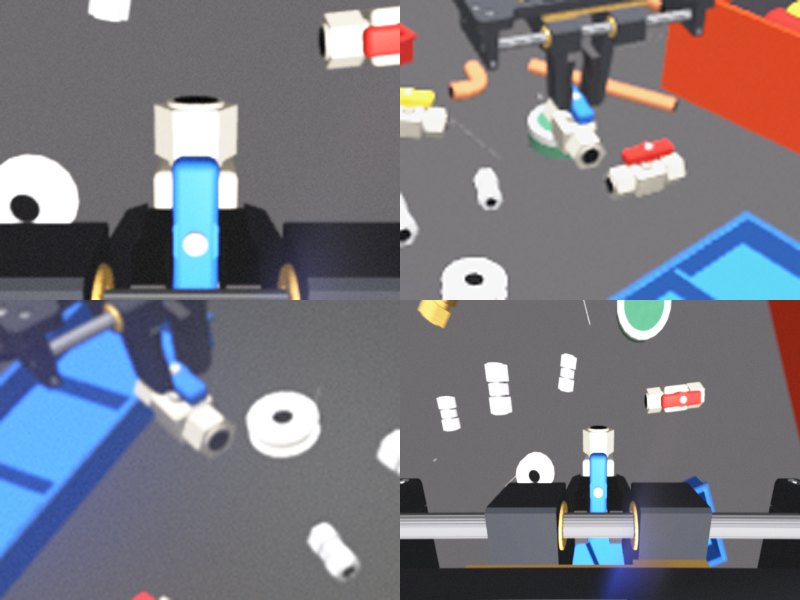

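The valve is held upright and level by the handle: the pads stopped at 13 mm and it shows at (200,210) in the top-left wrist crop. It goes to the blue tray's middle compartment.

```bash
python3 -m pendant '[[0,0,0,0,0,-0.032],[0,0,0,0,0,-0.032],[0,0,0,0,0,-0.032],[0,0,0,0,0,-0.0326]]'|head -2; python3 -m pendant '[[-0.5,-0.1,0,0,0,0],[-0.9,-0.2,0,0,0,0],[-1,-0.2,0,0,0,0],[-1,-0.2,0,0,0,0],[-1,-0.2,0,0,0,0]]'|head -2; python3 -m pendant '[[-0.9,-0.2,0,0,0,0],[-0.5,-0.1,0,0,0,0],[0,0,0,0,0,0],[0,0,0,0,0,0],[0,0,0,0,0,0]]'|head -2; python3 go.py 528 -266 50 -1.5
```

```text
clock: 7.68
tool_pos: [0.554, -0.1111, 0.1031]
clock: 8.1
tool_pos: [0.5281, -0.2228, 0.1034]
clock: 8.52
tool_pos: [0.5219, -0.2534, 0.1039]
turn units [-0.0001 -0.0007  0.0005] rows@.039: 0.0
turn units [ 1.100e-03 -1.000e-04 -9.995e-01] rows@.039: 25.6
pos [ 521.9 -253.4  103.9] yaw -1.4 clock 8.52 q7 0.35 open 13.1 F [ 0.4  0.6 -1.1] ff 34.99536395072937
shift units now [-0.5   0.26  2.16]  (world mm [  6.1 -12.6 -53.9] )
```

```bash
python3 -m pendant '[[-0.5,0.26,0,0,0,0],[0,0,0.6,0,0,0],[0,0,0.8,0,0,0],[0,0,0.8,0,0,0],[0,0,0.6,0,0,0]]'|head -2; python3 -m pendant '[[0,0,0.3,0,0,0],[0,0,0,0,0,0],[0,0,0,0,0,0],[0,0,0,0,0,0]]'; python3 go.py 528 -266 9 -1.5
```

```text
clock: 8.93
tool_pos: [0.5281, -0.2653, 0.0329]
clock: 9.27
tool_pos: [0.5286, -0.268, 0.0278]
eef_rot: [0.716, 0.698, 0.0, 0.001]
contact_force: [0.8, 0.4, -1.4]
opening: 0.148
finger_force: 35.0
turn units [0.0005 0.0001 0.0003] rows@.039: 0.0
turn units [-1.000e-04  8.000e-04 -9.997e-01] rows@.039: 25.6
pos [ 528.6 -268.    27.8] yaw -1.4 clock 9.27 q7 0.36 open 13.0 F [ 0.8  0.4 -1.4] ff 34.99512076377869
shift units now [ 0.08 -0.03  0.75]  (world mm [ -0.6   2.  -18.8] )
```

```bash
python3 -m pendant '[[0.08,0,0.3,0,0,0],[0,0,0.25,0,0,0],[0,0,0.12,0,0,0],[0,0,0,0,0,0],[0,0,0,0,0,0]]'; python3 -m pendant '[[0,0,0.06,0,0,0],[0,0,0,0,0,0],[0,0,0,0,0,0]]';  python3 go.py 528 -266 9 -1.5|tail -2
```

```text
clock: 9.68
tool_pos: [0.5274, -0.2663, 0.0098]
eef_rot: [0.716, 0.698, -0.0, -0.0]
contact_force: [-0.5, -0.8, -0.7]
opening: 0.152
finger_force: 35.0
clock: 9.93
tool_pos: [0.5277, -0.2664, 0.0086]
eef_rot: [0.716, 0.698, 0.0, 0.0]
contact_force: [0.1, 0.1, -2.0]
opening: 0.15
finger_force: 35.0
pos [ 527.7 -266.4    8.6] yaw -1.5 clock 9.93 q7 0.35 open 13.2 F [ 0.1  0.1 -2. ] ff 34.99510109424591
shift units now [ 0.02  0.01 -0.01]  (world mm [0.3 0.4 0.4] )
```

```bash
for i in 1 2 3; do python3 -m pendant '[[0,0,0.04,0,0,0],[0,0,0,0,0,0],[0,0,0,0,0,0]]'|sed -n '2p;4p'; done
```

```text
tool_pos: [0.5279, -0.2665, 0.0083]
contact_force: [-1.3, 0.0, 5.2]
tool_pos: [0.528, -0.2665, 0.0082]
contact_force: [-2.8, 1.1, 12.8]
tool_pos: [0.528, -0.2665, 0.0081]
contact_force: [-3.4, 2.2, 20.9]
```

```bash
python3 -m pendant '[[0,0,-0.08,0,0,0],[0,0,0,0,0,0],[0,0,0,0,0,0]]'|sed -n '2p;4p'; python3 -m pendant '[[0,0,0,0,0,0],[0,0,0,0,0,0],[0,0,0,0,0,0],[0,0,0,0,0,0],[0,0,0,0,0,0]]' -0.1|tail -3; python3 -m pendant '[[0,0,-0.4,0,0,0],[0,0,-0.8,0,0,0],[0,0,-1,0,0,0],[0,0,-1,0,0,0],[0,0,-1,0,0,0]]'|head -2; python3 -m pendant '[[0,0,-1,0,0,0],[0,0,-0.8,0,0,0],[0,0,0,0,0,0]]'|head -2; python3 wm.py w2 8; python3 go.py 600 50 130 0
```

```text
tool_pos: [0.5282, -0.2666, 0.0082]
contact_force: [-0.1, 0.9, 9.3]
contact_force: [0.2, 0.3, -0.1]
opening: 0.449
finger_force: 0.0
clock: 11.77
tool_pos: [0.5275, -0.2663, 0.1142]
clock: 12.02
tool_pos: [0.5302, -0.2677, 0.1624]
bench 0.3473412950441568
[229.  19.] cut [ 453.1 -116.2] 178.2 [np.float64(36.0), np.float64(51.0)] zmax 18.0 bgr [255. 255. 255.] 
[468.  11.] cut [ 667.4 -115.6] 175.4 [np.float64(24.0), np.float64(74.0)] zmax 44.0 bgr [202. 218. 227.] handle (array([ 675.4, -114.6], dtype=float32), 174.7, [np.float64(6.0), np.float64(30.0)])
[615. 143.] cut [ 826.4 -255.4] 93.5 [np.float64(5.0), np.float64(298.0)] zmax 56.0 bgr [ 20.  36. 134.] handle (array([ 825.6, -241. ], dtype=float32), 93.3, [np.float64(5.0), np.float64(184.0)])
[311. 182.]  [ 527.5 -265.4] 178.4 [np.float64(116.0), np.float64(293.0)] zmax 33.0 bgr [238. 146.  81.] 
[314. 177.]  [ 527.9 -265.4] 89.6 [np.float64(28.0), np.float64(73.0)] zmax 49.0 bgr [255. 240. 233.] handle (array([ 527.9, -266.2], dtype=float32), 87.3, [np.float64(15.0), np.float64(47.0)])
[312. 326.]  [ 519.5 -438.8] 30.9 [np.float64(36.0), np.float64(37.0)] zmax 24.0 bgr [255. 255. 255.] 
turn units [ 0.0015  0.0007 -0.0084] rows@.039: 0.2
turn units [ 0.001  -0.0024  0.9916] rows@.039: 25.4
pos [ 529.1 -267.2  160.3] yaw -1.5 clock 12.07 q7 0.36 open 39.2 F [-0.2 -0.5 -0.4] ff 0.0
shift units now [12.76  2.49  1.2 ]  (world mm [ 70.9 317.2 -30.3] )
```

The blue valve is upright in the middle compartment at (528,-266), with its handle top at 49 mm as it should be. Next is the elbow.

```bash
python3 -m pendant '[[0,0,0,0,0,0.035],[0,0,0,0,0,0.035],[0,0,0,0,0,0.0355],[1,0,0,0,0,0],[1,0,0,0,0,0]]'|head -2; python3 -m pendant '[[1,0,0,0,0,0],[1,0,0,0,0,0],[1,0,0,0,0,0],[1,0,0,0,0,0],[1,0,0,0,0,0]]'|head -2; python3 -m pendant '[[1,0,0,0,0,0],[1,0,0,0,0,0],[1,0,0,0,0,0],[1,0,0,0,0,0],[1,0,0,0,0,0]]'|head -2; python3 -m pendant '[[1,0,0,0,0,0],[0.7,0,0,0,0,0],[0,0,0,0,0,0],[0,0,0,0,0,0],[0,0,0,0,0,0]]'|head -2; python3 wm.py w3 6;python3 go.py 673.2 131 60 -20.5
```

```text
clock: 12.48
tool_pos: [0.5437, -0.2206, 0.1566]
clock: 12.9
tool_pos: [0.5882, -0.101, 0.1565]
clock: 13.32
tool_pos: [0.6319, 0.0159, 0.1564]
clock: 13.73
tool_pos: [0.6468, 0.0522, 0.1572]
bench 0.3149195173670072
[119.  55.] cut [514.3 252. ] 177.2 [np.float64(89.0), np.float64(287.0)] zmax 33.0 bgr [ 66.  72. 253.] 
[569.  41.] cut [889.7  96. ] 89.7 [np.float64(21.0), np.float64(74.0)] zmax 58.0 bgr [154. 216. 255.] handle (array([889.7,  96. ], dtype=float32), 89.7, [np.float64(21.0), np.float64(74.0)])
[626.  57.] cut [929.6  74.7] 111.2 [np.float64(20.0), np.float64(73.0)] zmax 60.0 bgr [107.  157.  241.5] handle (array([929.6,  74.7], dtype=float32), 111.2, [np.float64(20.0), np.float64(73.0)])
[306. 111.]  [660.  121.1] 24.2 [np.float64(32.0), np.float64(62.0)] zmax 19.0 bgr [162. 224. 255.] 
[424. 158.]  [759.9  30.1] 109.8 [np.float64(15.0), np.float64(161.0)] zmax 16.0 bgr [159. 221. 255.] 
[547. 172.] cut [874.2 -11.5] 30.9 [np.float64(76.0), np.float64(181.0)] zmax 59.0 bgr [ 26.  47. 174.] handle (array([879.5, -40.3], dtype=float32), 3.3, [np.float64(77.0), np.float64(134.0)])
[223. 157.]  [564.8 107.3] 129.0 [np.float64(29.0), np.float64(74.0)] zmax 45.0 bgr [231. 255. 255.] handle (array([564.5, 107.6], dtype=float32), 131.5, [np.float64(16.0), np.float64(48.0)])
[124. 185.]  [451.6 123.3] 27.6 [np.float64(53.0), np.float64(77.0)] zmax 25.0 bgr [144. 242. 254.] 
[350. 220.]  [663.5  -1.5] 20.0 [np.float64(59.0), np.float64(63.0)] zmax 26.0 bgr [183. 226. 135.] 
turn units [-0.0001  0.0007 -0.0008] rows@.039: 0.0
turn units [1.100e-03 2.000e-04 9.992e-01] rows@.039: 25.6
pos [646.8  51.9 157.4] yaw -20.6 clock 13.78 q7 -0.38 open 39.7 F [ 0.1  0.6 -0.1] ff 0.0
shift units now [ 3.34 -0.13  3.89]  (world mm [ 26.4  79.1 -97.4] )
```

```bash
python3 -m pendant '[[0.8,0,0.3,0,0,0.001],[1,0,0.8,0,0,0],[1,0,0.9,0,0,0],[0.65,-0.05,0.9,0,0,0],[0,0,0.8,0,0,0]]'|head -2; python3 -m pendant '[[0,0,0,0,0,0],[0,0,0,0,0,0],[0,0,0,0,0,0]]'|head -2;python3 go.py 675.6 132 2.5 -20.8
```

```text
clock: 14.2
tool_pos: [0.6769, 0.1398, 0.0637]
clock: 14.45
tool_pos: [0.6777, 0.1331, 0.0665]
turn units [ 0.0007  0.0002 -0.0002] rows@.039: 0.0
turn units [ 3.000e-04 -1.100e-03  9.998e-01] rows@.039: 25.6
pos [677.7 133.1  66.5] yaw -20.8 clock 14.45 q7 -0.47 open 39.6 F [ 0.3 -0.4  0.2] ff 0.0
shift units now [-0.07 -0.07  2.56]  (world mm [ -2.1  -1.1 -64. ] )
```

```bash
python3 -m pendant '[[-0.07,-0.07,0.5,0,0,0],[0,0,0.7,0,0,0],[0,0,0.7,0,0,0],[0,0,0.45,0,0,0],[0,0,0.15,0,0,0]]'|head -2; python3 -m pendant '[[0,0,0,0,0,0],[0,0,0,0,0,0],[0,0,0,0,0,0]]'|sed -n '2p;4p';python3 go.py 675.6 132 2.5 -20.8
```

```text
clock: 14.87
tool_pos: [0.6742, 0.1333, 0.0023]
tool_pos: [0.6756, 0.1345, 0.004]
contact_force: [0.2, -0.9, -1.2]
turn units [ 0.0007 -0.0004  0.0007] rows@.039: 0.0
turn units [ 6.000e-04  1.000e-03 -9.993e-01] rows@.039: 25.6
pos [675.6 134.5   4. ] yaw -20.7 clock 15.12 q7 -0.46 open 39.3 F [ 0.2 -0.9 -1.2] ff 0.0
shift units now [-0.09  0.03  0.06]  (world mm [-0.  -2.5 -1.5] )
```

```bash
python3 -m pendant '[[-0.09,0.03,0.06,0,0,0],[0,0,0,0,0,0],[0,0,0,0,0,0],[0,0,0,0,0,0]]'|sed -n '2p;4p'; python3 -m pendant '[[0,0,0,0,0,0],[0,0,0,0,0,0],[0,0,0,0,0,0],[0,0,0,0,0,0],[0,0,0,0,0,0]]' -1 25|tail -2; python3 -m pendant '[[0,0,0,0,0,0],[0,0,0,0,0,0]]'|tail -2
```

```text
tool_pos: [0.6745, 0.1322, 0.0014]
contact_force: [0.4, 0.6, -0.1]
opening: 0.091
finger_force: 0.0
opening: 0.01
finger_force: 0.0
```

```bash
python3 - <<'E'
from h import *
print(r.get_state()['opening'],r.get_state()['finger_force'])
a,_=optics.snapshot('wrist'); b,_=optics.snapshot('side'); c,_=optics.snapshot('scene')
f=lambda im,x,y,s:cv2.resize(im[max(0,y-s*3//4):y+s*3//4,max(0,x-s):x+s],(400,300),interpolation=cv2.INTER_CUBIC)
cv2.imwrite('pics/g2.png',np.vstack([np.hstack([f(a,320,200,120),f(b,318,150,50)]),np.hstack([f(c,352,300,70),cv2.resize(a,(400,300))])]))
E
```

```text
0.009785258971142359 0.0
```

View pics/g2.png

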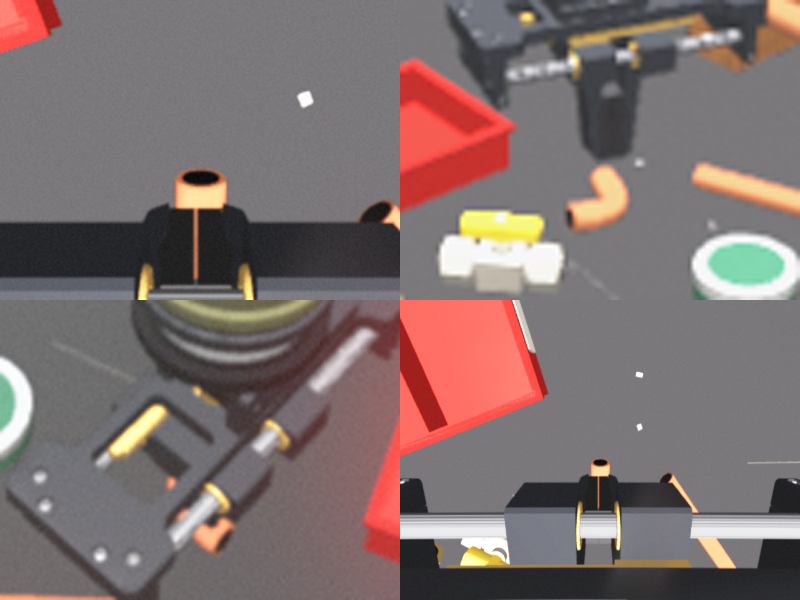

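```bash
python3 - <<'E'
from h import *
c,T=ext('side'); s=r.get_state(); p=np.array(s['tool_pos']); print(p)
for dz in (0,.01,.02,.03,.04):
    q=np.linalg.inv(T)@np.r_[p+[0,0,dz],1]; u=np.array([q[0],-q[1]])/-q[2]; u*=1+c['k1']*(u@u); print(dz,u*K(c)+[c['cx'],c['cy']])
im,d=optics.snapshot('wrist'); c,T=ext('wrist')
# finger pixels in wrist picture: nearest depth near centre column
for v in range(110,200,6):
    print(v,[ (round(float(d[v,u]),3), depthpts(c,T,[[u,v]],d)[0].round(3).tolist(), im[v,u].tolist()) for u in (310,330)])
print(r.grip_point_offset, optics.calibration('wrist')['tool_from_camera'])
E
```

```text
[0.67437016 0.13225066 0.00110869]
0 [318.50120455 161.81769414]
0.01 [318.55410403 158.56753052]
0.02 [318.60753366 155.28447241]
0.03 [318.66150175 151.96800028]
0.04 [318.71601676 148.61758324]
110 [(0.176, [0.695, 0.198, -0.0], [122, 119, 124]), (0.176, [0.705, 0.194, -0.0], [118, 117, 117])]
116 [(0.177, [0.693, 0.195, -0.0], [123, 120, 122]), (0.177, [0.704, 0.191, -0.0], [123, 122, 125])]
122 [(0.177, [0.692, 0.192, 0.001], [121, 120, 122]), (0.178, [0.703, 0.188, -0.0], [124, 121, 123])]
128 [(0.178, [0.691, 0.189, 0.001], [125, 120, 124]), (0.178, [0.702, 0.185, 0.0], [125, 123, 123])]
134 [(0.179, [0.69, 0.186, 0.001], [124, 120, 125]), (0.179, [0.7, 0.182, 0.001], [123, 119, 124])]
140 [(0.179, [0.689, 0.183, 0.001], [125, 123, 124]), (0.181, [0.699, 0.178, -0.001], [123, 120, 121])]
146 [(0.181, [0.687, 0.179, -0.0], [125, 120, 124]), (0.18, [0.698, 0.175, 0.001], [119, 116, 122])]
152 [(0.182, [0.686, 0.176, 0.0], [125, 122, 125]), (0.182, [0.697, 0.172, 0.0], [123, 120, 124])]
158 [(0.184, [0.685, 0.173, -0.001], [124, 121, 123]), (0.183, [0.696, 0.169, 0.0], [122, 119,
[... 187 characters left out ...]
0.0], [124, 118, 122])]
176 [(0.185, [0.681, 0.163, 0.001], [124, 120, 124]), (0.185, [0.692, 0.159, 0.001], [121, 119, 121])]
182 [(0.187, [0.68, 0.16, 0.0], [124, 121, 125]), (0.186, [0.691, 0.156, 0.001], [120, 118, 119])]
188 [(0.187, [0.679, 0.156, 0.0], [125, 120, 123]), (0.187, [0.69, 0.152, 0.001], [122, 118, 122])]
194 [(0.188, [0.677, 0.153, 0.0], [123, 117, 122]), (0.188, [0.688, 0.149, 0.0], [124, 119, 123])]
0.0187 [[ 6.12062347e-05  9.65960120e-01  2.58691019e-01  6.61169685e-02]
 [ 9.99999977e-01 -1.12493563e-04  1.83454618e-04 -3.94087786e-04]
 [ 2.06310919e-04  2.58691002e-01 -9.65960104e-01 -1.81770759e-01]
 [ 0.00000000e+00  0.00000000e+00  0.00000000e+00  1.00000000e+00]]
```

```bash
python3 - <<'E'
from h import *
im,d=optics.snapshot('wrist'); c,T=ext('wrist'); s=r.get_state(); M=R.from_quat(s['eef_rot']); print(s['tool_pos'])
for v in range(210,290,5):
    print(v,[ (M.inv().apply(depthpts(c,T,[[u,v]],d)[0]-s['tool_pos'])*1000).round(0).tolist() for u in (308,314,328,332)])
E
```

```text
[0.67435951 0.13232637 0.00110664]
210 [[10.0, -6.0, 2.0], [10.0, -2.0, 1.0], [10.0, 6.0, 1.0], [10.0, 9.0, 1.0]]
215 [[9.0, -6.0, -6.0], [10.0, -2.0, -8.0], [10.0, 6.0, -8.0], [10.0, 8.0, -7.0]]
220 [[9.0, -5.0, -14.0], [9.0, -2.0, -14.0], [9.0, 6.0, -15.0], [9.0, 8.0, -14.0]]
225 [[6.0, -5.0, -14.0], [7.0, -2.0, -17.0], [7.0, 6.0, -16.0], [6.0, 8.0, -14.0]]
230 [[3.0, -6.0, -15.0], [4.0, -2.0, -16.0], [4.0, 6.0, -15.0], [4.0, 8.0, -16.0]]
235 [[9.0, -5.0, -36.0], [8.0, -2.0, -36.0], [9.0, 5.0, -37.0], [8.0, 7.0, -35.0]]
240 [[9.0, -5.0, -42.0], [9.0, -2.0, -43.0], [9.0, 5.0, -43.0], [9.0, 7.0, -42.0]]
245 [[9.0, -5.0, -49.0], [9.0, -2.0, -48.0], [9.0, 5.0, -48.0], [9.0, 6.0, -49.0]]
250 [[8.0, -4.0, -53.0], [8.0, -2.0, -53.0], [9.0, 4.0, -54.0], [9.0, 6.0, -54.0]]
255 [[9.0, -4.0, -59.0], [9.0, -2.0, -59.0], [9.0, 4.0, -59.0], [9.0, 6.0, -60.0]]
260 [[8.0, -4.0, -63.0], [8.0, -2.0, -62.0], [8.0, 4.0, -63.0], [9.0, 6.0, -64.0]]
265 [[8.0, -4.0, -68.0], [6.0, -2.0, -62.0], [9.0, 4.0, -68.0], [8.0, 6.0, -67.0]]
270 [[8.0, -4.0, -72.0], [9.0, -2.0, -73.0], [9.0, 4.0, -73.0], [8.0, 5.0, -72.0]]
275 [[8.0, -4.0, -76.0], [9.0, -2.0, -76.0], [9.0, 4.0, -76.0], [9.0, 5.0, -76.0]]
280 [[9.0, -4.0, -80.0], [8.0, -1.0, -79.0], [8.0, 4.0, -79.0], [8.0, 5.0, -79.0]]
285 [[26.0, -3.0, -114.0], [26.0, -1.0, -113.0], [26.0, 2.0, -114.0], [26.0, 3.0, -113.0]]
```

The wrist depth shows the real finger tips ending about 30 mm above the reported TCP. The side view agrees, and so does the valve grip landing on the handle. The bench reads z = 0, so I have to go about 28 mm lower than planned. I'll open and descend step by step, watching the force.

```bash
python3 -m pendant '[[0,0,0,0,0,0],[0,0,0,0,0,0],[0,0,0,0,0,0],[0,0,0,0,0,0],[0,0,0,0,0,0]]' -0.1|tail -2; python3 -m pendant '[[0,0,0.3,0,0,0],[0,0,0.3,0,0,0],[0,0,0.2,0,0,0],[0,0,0,0,0,0],[0,0,0,0,0,0]]'|sed -n '2p;4p'; python3 -m pendant '[[0,0,0.16,0,0,0],[0,0,0,0,0,0],[0,0,0,0,0,0]]'|sed -n '2p;4p';python3 go.py 675.6 132 -26 -20.8
```

```text
opening: 0.358
finger_force: 0.0
tool_pos: [0.6738, 0.1322, -0.0198]
contact_force: [-0.6, -0.4, -0.5]
tool_pos: [0.6743, 0.1323, -0.023]
contact_force: [-0.5, -0.5, -0.6]
turn units [-0.      0.      0.0008] rows@.039: 0.0
turn units [-0.000e+00 -1.000e-04 -9.992e-01] rows@.039: 25.6
pos [674.3 132.3 -23. ] yaw -20.7 clock 17.37 q7 -0.46 open 39.7 F [-0.5 -0.5 -0.6] ff 0.0
shift units now [0.01 0.05 0.12]  (world mm [ 1.3 -0.3 -3. ] )
```

```bash
for i in 1 2 3; do python3 -m pendant '[[0,0,0.06,0,0,0],[0,0,0,0,0,0],[0,0,0,0,0,0]]'|sed -n '2p;4p'; done
```

```text
tool_pos: [0.6744, 0.1323, -0.0243]
contact_force: [0.0, 0.1, 0.1]
tool_pos: [0.6743, 0.1323, -0.026]
contact_force: [1.3, -0.5, -0.4]
tool_pos: [0.6743, 0.1323, -0.0275]
contact_force: [-0.4, -0.5, 0.4]
```

```bash
python3 -m pendant '[[0,0,0,0,0,0],[0,0,0,0,0,0],[0,0,0,0,0,0],[0,0,0,0,0,0],[0,0,0,0,0,0]]' -1 25|tail -3; python3 -m pendant '[[0,0,0,0,0,0],[0,0,0,0,0,0]]'|tail -3
```

```text
contact_force: [0.8, 0.0, 1.6]
opening: 0.196
finger_force: 25.0
contact_force: [-0.1, 0.6, -0.3]
opening: 0.19
finger_force: 25.0
```

The elbow is gripped at 17 mm, about its 18 mm diameter. I'll lift it and carry it to the blue tray's +x compartment.

```bash
python3 -m pendant '[[0,0,-0.4,0,0,0],[0,0,-0.9,0,0,0],[0,0,-1,0,0,0],[0,0,-1,0,0,0],[0,0,-1,0,0,0]]'|tail -4; python3 -m pendant '[[-0.9,0,-0.5,0,0,-0.0355],[-0.9,0,0,0,0,-0.0355],[-0.9,0,0,0,0,-0.0355],[0,0,0,0,0,0],[0,0,0,0,0,0]]'|sed -n '2p;5p;6p';python3 go.py 628 -256.6 90 -1.6
```

```text
eef_rot: [0.822, 0.569, -0.0, -0.0]
contact_force: [0.3, -0.1, 0.1]
opening: 0.194
finger_force: 25.0
tool_pos: [0.6579, 0.0646, 0.0934]
opening: 0.192
finger_force: 25.0
turn units [ 0.0002  0.0003 -0.0009] rows@.039: 0.0
turn units [ 4.000e-04 -2.000e-04  9.991e-01] rows@.039: 25.6
pos [657.9  64.6  93.4] yaw -1.8 clock 19.53 q7 -0.14 open 16.9 F [ 0.9  0.8 -0.8] ff 24.999759793281555
shift units now [-12.88  -0.8    0.15]  (world mm [ -29.9 -321.2   -3.4] )
```

```bash
python3 -m pendant '[[-0.8,0,0,0,0,0],[-1,0,0,0,0,0],[-1,-0.1,0,0,0,0],[-1,-0.1,0,0,0,0],[-1,-0.1,0,0,0,0]]'|sed -n 2p;python3 -m pendant '[[-1,-0.1,0,0,0,0],[-1,-0.1,0,0,0,0],[-1,-0.1,0,0,0,0],[-1,-0.1,0,0,0,0],[-1,-0.1,0,0,0,0]]'|sed -n 2p;python3 -m pendant '[[-1,0,0,0,0,0],[-1,0,0,0,0,0],[-0.6,0,0,0,0,0],[0,0,0,0,0,0],[0,0,0,0,0,0]]'|sed -n 2p; python3 -m pendant '[[0,0,0,0,0,0]]' |tail -2; python3 - <<'E'
from h import *
a,_=optics.snapshot('wrist');cv2.imwrite('pics/g3.png',a)
E
python3 go.py 628 -256.6 10 -1.6
```

```text
tool_pos: [0.6475, -0.0517, 0.0927]
tool_pos: [0.632, -0.1765, 0.0927]
tool_pos: [0.6301, -0.2412, 0.0924]
opening: 0.195
finger_force: 25.0
turn units [ 0.     -0.0008  0.0016] rows@.039: 0.0
turn units [ 0.0013  0.     -0.9984] rows@.039: 25.6
pos [ 630.5 -238.7   92.5] yaw -1.3 clock 20.92 q7 0.27 open 17.3 F [ 0.7  0.6 -0.6] ff 24.99997705221176
shift units now [-0.73 -0.08  3.3 ]  (world mm [ -2.5 -17.9 -82.5] )
```

View pics/g3.png

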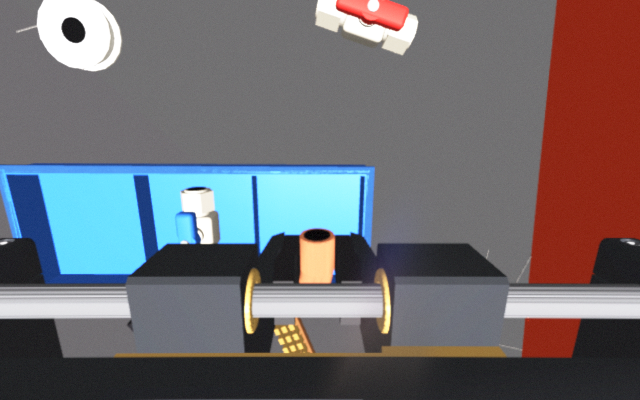

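The elbow is held level at (317,255), with the +x compartment ahead. Lowering it now.

```bash
python3 -m pendant '[[-0.7,-0.08,0,0,0,0.0014],[0,0,0.5,0,0,0],[0,0,0.8,0,0,0],[0,0,0.9,0,0,0],[0,0,0.8,0,0,0]]'|sed -n 2p; python3 -m pendant '[[0,0,0.5,0,0,0],[0,0,0,0,0,0],[0,0,0,0,0,0],[0,0,0,0,0,0]]'|sed -n '2p;4p';python3 go.py 628 -256.6 -23 -1.6
```

```text
tool_pos: [0.6272, -0.2573, 0.0158]
tool_pos: [0.6283, -0.2595, 0.006]
contact_force: [-0.4, -0.7, -0.2]
turn units [ 0.0005  0.0001 -0.0007] rows@.039: 0.0
turn units [ 2.000e-04 -9.000e-04  9.993e-01] rows@.039: 25.6
pos [ 628.3 -259.5    6. ] yaw -1.7 clock 21.67 q7 0.28 open 17.1 F [-0.4 -0.7 -0.2] ff 24.999901056289673
shift units now [ 0.12 -0.02  1.16]  (world mm [ -0.3   2.9 -29. ] )
```

```bash
python3 -m pendant '[[0.12,-0.02,0.3,0,0,0],[0,0,0.4,0,0,0],[0,0,0.3,0,0,0],[0,0,0.08,0,0,0],[0,0,0,0,0,0]]'|sed -n '2p;4p'; python3 -m pendant '[[0,0,0,0,0,0],[0,0,0,0,0,0]]'|sed -n '2p;4p'; for i in 1 2 3; do python3 -m pendant '[[0,0,0.03,0,0,0],[0,0,0,0,0,0],[0,0,0,0,0,0]]'|sed -n '2p;4p'; done
```

```text
tool_pos: [0.6262, -0.2562, -0.0229]
contact_force: [0.4, 1.0, -0.3]
tool_pos: [0.627, -0.257, -0.0218]
contact_force: [0.2, 0.7, -1.1]
tool_pos: [0.627, -0.2568, -0.0225]
contact_force: [-0.5, 0.0, -1.1]
tool_pos: [0.627, -0.2568, -0.0233]
contact_force: [1.0, 1.3, -0.7]
tool_pos: [0.6271, -0.2567, -0.0237]
contact_force: [-0.6, 0.3, 4.6]
```

Contact. I'll release narrowly and rise.

```bash
python3 -m pendant '[[0,0,0,0,0,0],[0,0,0,0,0,0],[0,0,0,0,0,0],[0,0,0,0,0,0]]' -0.3|tail -3; python3 -m pendant '[[0,0,-0.4,0,0,0],[0,0,-0.8,0,0,0],[0,0,-1,0,0,0],[0,0,-1,0,0,0],[0,0,-1,0,0,0]]'|sed -n 2p;  python3 -m pendant '[[0,0,-1,0,0,0],[0,0,-1,0,0,0],[0,0,-0.8,0,0,0],[0,0,0,0,0,0],[0,0,0,0,0,0]]'|sed -n 2p; python3 wm.py w4 9; python3 go.py 669.4 -104.6 40 70
```

```text
contact_force: [-0.4, -0.3, -0.2]
opening: 0.344
finger_force: 0.0
tool_pos: [0.6268, -0.2567, 0.0825]
tool_pos: [0.6276, -0.257, 0.1525]
bench 0.3727291283115164
[121.  27.] cut [ 453.6 -110.8] 179.9 [np.float64(47.0), np.float64(53.0)] zmax 18.0 bgr [255. 255. 255.] 
[361.  17.] cut [ 669.  -106.2] 162.6 [np.float64(27.0), np.float64(73.0)] zmax 46.0 bgr [211. 226. 255.] handle (array([ 669.1, -106.5], dtype=float32), 163.8, [np.float64(14.0), np.float64(48.0)])
[529. 126.] cut [ 824.2 -219.8] 93.4 [np.float64(4.0), np.float64(247.0)] zmax 59.0 bgr [ 21.  38. 142.] handle (array([ 824.5, -224.1], dtype=float32), 93.4, [np.float64(4.0), np.float64(238.0)])
[181. 187.]  [ 527.  -265.1] 178.5 [np.float64(115.0), np.float64(294.0)] zmax 33.0 bgr [238. 146.  81.] 
[220. 193.]  [ 527.8 -265.4] 89.1 [np.float64(28.0), np.float64(73.0)] zmax 49.0 bgr [255. 238. 228.] handle (array([ 527.4, -265.7], dtype=float32), 90.5, [np.float64(16.0), np.float64(48.0)])
[307. 196.]  [ 615.5 -272.5] 42.1 [np.float64(32.0), np.float64(63.0)] zmax 23.0 bgr [151. 211. 254.] 
[316. 242.]  [ 625.5 -321.7] 178.5 [np.float64(8.0), np.float64(68.0)] zmax 33.0 bgr [197. 117.  73.] 
[296. 274.]  [ 600.8 -364.1] 109.7 [np.float64(20.0), np.float64(30.0)] zmax 33.0 bgr [ 81. 140. 197.] 
[322. 335.]  [ 626.  -439.2] 109.0 [np.float64(27.0), np.float64(74.0)] zmax 33.0 bgr [114. 181. 243.] 
turn units [-0.000e+00 -1.000e-04 -3.986e-01] rows@.039: 10.2
turn units [-1.000e-04  0.000e+00  6.014e-01] rows@.039: 15.4
pos [ 626.5 -256.6  150.9] yaw -1.7 clock 24.22 q7 0.29 open 30.8 F [-0.8  0.1 -0.5] ff 0.0
shift units now [6.13 1.53 4.44]  (world mm [  42.9  152.  -110.9] )
```

View pics/w4.png

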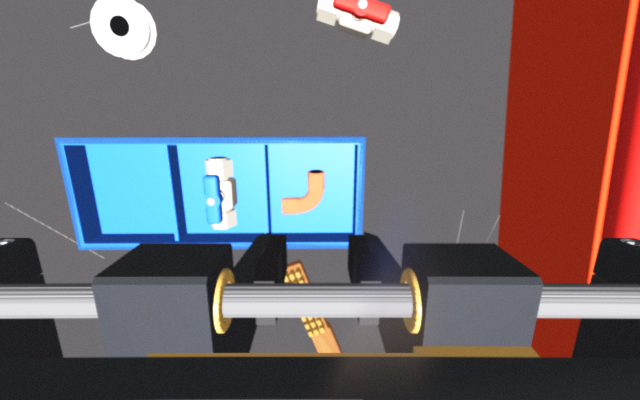

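The blue valve (220,193) sits upright in the middle compartment and the elbow (307,190) lies flat in the right one, top 23 mm = 4 + 18. The blue tray is done, so next is the red valve.

```bash
python3 -m pendant '[[1,0,0,0,0,-0.0365],[1,0,0,0,0,-0.0365],[1,0,0,0,0,-0.0365],[0,0,0,0,0,-0.0365],[0,0,0,0,0,-0.0365]]' -0.1|sed -n 2p; python3 -m pendant '[[0,0,0,0,0,-0.0365],[0,0,0,0,0,-0.0365],[0,0,0,0,0,-0.0365],[0,0,0,0,0,-0.0365],[0,0,0,0,0,-0.0365]]'|sed -n 2p;  python3 -m pendant '[[0,0,0,0,0,-0.0365],[0,0,0,0,0,0],[0,0,0,0,0,0]]'|sed -n 2p; python3 go.py 669.4 -104.6 40 70.5
```

```text
tool_pos: [0.6194, -0.1789, 0.1492]
tool_pos: [0.6192, -0.1819, 0.149]
tool_pos: [0.6196, -0.1821, 0.1494]
turn units [ 0.0001 -0.0009 -0.0009] rows@.039: 0.0
turn units [-1.400e-03 -2.000e-04  9.991e-01] rows@.039: 25.6
pos [ 619.6 -182.1  149.4] yaw 70.3 clock 25.3 q7 1.16 open 39.3 F [-0.4  0.  -0.6] ff 0.0
shift units now [-0.85  3.59  4.37]  (world mm [  49.8   77.5 -109.4] )
```

```bash
python3 -m pendant '[[-0.2,0.9,0,0,0,0],[-0.2,0.9,0.2,0,0,0],[-0.2,0.9,0.6,0,0,0],[-0.25,0.89,0.9,0,0,0],[0,0,0.9,0,0,0]]' |sed -n 2p; python3 -m pendant '[[0,0,0.9,0,0,0],[0,0,0.7,0,0,0],[0,0,0,0,0,0],[0,0,0,0,0,0],[0,0,0,0,0,0]]'|sed -n 2p; python3 -m pendant '[[0,0,0,0,0,0]]'|sed -n 2p; python3 go.py 669.4 -104.6 1.5 70.5
```

```text
tool_pos: [0.6737, -0.0971, 0.0854]
tool_pos: [0.6712, -0.1047, 0.0467]
tool_pos: [0.6717, -0.1048, 0.0474]
turn units [ 0.0003  0.0008 -0.0002] rows@.039: 0.0
turn units [ 1.200e-03 -4.000e-04  9.998e-01] rows@.039: 25.6
pos [ 671.7 -104.8   47.4] yaw 70.5 clock 26.22 q7 1.02 open 39.7 F [ 0.7 -0.1  0.4] ff 0.0
shift units now [ 0.09 -0.02  1.83]  (world mm [ -2.3   0.2 -45.9] )
```

```bash
python3 -m pendant '[[0.09,-0.02,0.4,0,0,0],[0,0,0.6,0,0,0],[0,0,0.55,0,0,0],[0,0,0.28,0,0,0],[0,0,0,0,0,0]]' |sed -n 2p; python3 -m pendant '[[0,0,0,0,0,0],[0,0,0,0,0,0],[0,0,0,0,0,0]]' |sed -n '2p;4p'; python3 -m pendant '[[0,0,0,0,0,0],[0,0,0,0,0,0],[0,0,0,0,0,0],[0,0,0,0,0,0],[0,0,0,0,0,0]]' -1 35|tail -4; python3 -m pendant '[[0,0,0,0,0,0]]' |tail -2;  python3 go.py 669.4 -104.6 1.5 70.5
```

```text
tool_pos: [0.666, -0.1043, -0.0029]
tool_pos: [0.6689, -0.1044, 0.0007]
contact_force: [0.4, -0.3, 0.6]
eef_rot: [0.169, 0.986, -0.0, 0.0]
contact_force: [0.3, -0.0, 0.3]
opening: 0.153
finger_force: 35.0
opening: 0.155
finger_force: 35.0
turn units [0.     0.0001 0.0001] rows@.039: 0.0
turn units [-1.000e-04  0.000e+00 -9.999e-01] rows@.039: 25.6
pos [ 6.683e+02 -1.046e+02  3.000e-01] yaw 70.5 clock 27.38 q7 1.00 open 13.6 F [-1.   0.5  1. ] ff 34.98051166534424
shift units now [-0.04  0.01 -0.05]  (world mm [ 1.1 -0.   1.2] )
```

```bash
python3 -m pendant '[[0,0,-0.3,0,0,0],[0,0,-0.8,0,0,0],[0,0,-1,0,0,0],[0,0,-1,0,0,0],[0,0,-1,0,0,0]]'|tail -5; python3 -m pendant '[[0,0,-0.5,0,0,0.0368],[0,0,0,0,0,0.0368],[0,0,0,0,0,0.0368],[0,0,0,0,0,0.0368],[0,0,0,0,0,0.0368]]'|tail -2; python3 -m pendant '[[0,0,0,0,0,0.0368],[0,0,0,0,0,0.0368],[0,0,0,0,0,0.0368],[0,0,0,0,0,0.0368],[0,0,0,0,0,0.0368]]'|tail -2;python3 -m pendant '[[0,0,0,0,0,0.037],[0,0,0,0,0,0],[0,0,0,0,0,0]]'|tail -2;  python3 go.py 607 261 110 -2.4
```

```text
tool_pos: [0.6676, -0.1043, 0.1036]
eef_rot: [0.169, 0.986, 0.0, -0.001]
contact_force: [0.2, 0.7, -1.6]
opening: 0.154
finger_force: 35.0
opening: 0.155
finger_force: 35.0
opening: 0.152
finger_force: 35.0
opening: 0.151
finger_force: 35.0
turn units [-0.0002 -0.      0.0013] rows@.039: 0.0
turn units [ 0.000e+00 -3.000e-04 -9.987e-01] rows@.039: 25.6
pos [ 668.  -104.1  115.1] yaw -2.2 clock 28.88 q7 0.07 open 13.3 F [ 0.4 -0.6 -1.8] ff 34.976908564567566
shift units now [14.5  -2.99  0.21]  (world mm [-61.  365.1  -5.1] )
```

```bash
python3 -m pendant '[[0.7,-0.2,0,0,0,0],[1,-0.2,0,0,0,0],[1,-0.2,0,0,0,0],[1,-0.2,0,0,0,0],[1,-0.2,0,0,0,0]]'|sed -n 2p; python3 -m pendant '[[1,-0.2,0,0,0,0],[1,-0.2,0,0,0,0],[1,-0.2,0,0,0,0],[1,-0.2,0,0,0,0],[1,-0.2,0,0,0,0]]'|sed -n 2p; python3 -m pendant '[[0.9,-0.2,0,0,0,0],[0.5,-0.2,0,0,0,0],[0,0,0,0,0,0],[0,0,0,0,0,0],[0,0,0,0,0,0]]'|sed -n 2p; python3 wm.py w5 8; python3 go.py 607 261 60 -2.4
```

```text
tool_pos: [0.6477, 0.0152, 0.1152]
tool_pos: [0.6279, 0.1412, 0.1152]
tool_pos: [0.6204, 0.1724, 0.1152]
bench 0.507491093427348
[166.  73.] cut [512.7 266. ] 177.2 [np.float64(115.0), np.float64(293.0)] zmax 33.0 bgr [ 69.  74. 251.] 
[618. 145.] cut [873.5 184.4] 106.4 [np.float64(22.0), np.float64(124.0)] zmax 54.0 bgr [ 45.  71. 112.] handle (array([873.3, 185. ], dtype=float32), 105.7, [np.float64(20.0), np.float64(122.0)])
[143. 249.]  [449.8 123.9] 31.5 [np.float64(49.0), np.float64(77.0)] zmax 25.0 bgr [136.  236.5 253. ] 
[248. 237.]  [551.2 122.7] 133.5 [np.float64(27.0), np.float64(33.0)] zmax 25.0 bgr [237. 246. 249.] 
[348. 340.]  [642.5  10.8] 98.2 [np.float64(25.0), np.float64(29.0)] zmax 25.0 bgr [165. 202. 151.] 
[102. 344.]  [383.   10.1] 67.4 [np.float64(19.0), np.float64(35.0)] zmax 18.0 bgr [254. 254. 254.] 
[540. 348.]  [848.1  -4.2] 15.1 [np.float64(18.0), np.float64(78.0)] zmax 33.0 bgr [ 25.  45. 170.] 
turn units [ 0.0002  0.0007 -0.0007] rows@.039: 0.0
turn units [ 1.000e-03 -3.000e-04  9.993e-01] rows@.039: 25.6
pos [620.5 172.1 115.2] yaw -2.5 clock 30.18 q7 -0.32 open 13.5 F [-0.3 -1.  -2.2] ff 34.976579546928406
shift units now [ 3.53 -0.7   2.2 ]  (world mm [-13.5  88.9 -55.2] )
```

View pics/w5.png

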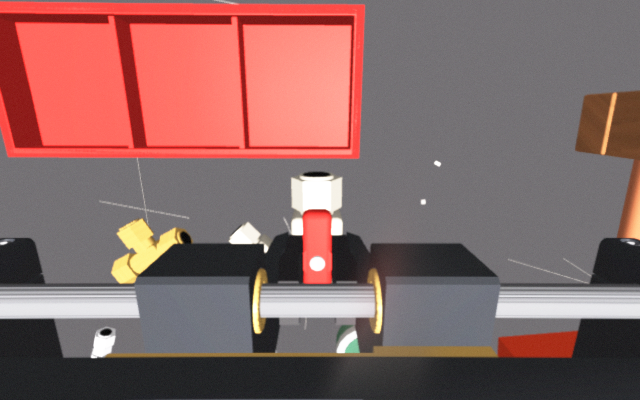

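The red valve is held upright at (317,240), and the red tray reads as centred at (512.7, 266) mm with yaw -2.6°. On to the +x compartment.

```bash
python3 -m pendant '[[0.7,-0.18,0,0,0,0],[1,-0.2,0,0,0,0],[1,-0.2,0,0,0,0],[0.8,-0.12,0.2,0,0,0],[0,0,0.7,0,0,0]]'|sed -n 2p; python3 -m pendant '[[0,0,0.9,0,0,0],[0,0,0.9,0,0,0],[0,0,0.5,0,0,0],[0,0,0,0,0,0],[0,0,0,0,0,0]]'|sed -n 2p; python3 -m pendant '[[0,0,0,0,0,0],[0,0,0,0,0,0]]'|sed -n 2p; python3 go.py 606.6 261.8 5.5 -2.6
```

```text
tool_pos: [0.6074, 0.2698, 0.0949]
tool_pos: [0.6063, 0.262, 0.0349]
tool_pos: [0.6074, 0.2635, 0.0367]
turn units [ 0.0009 -0.0004  0.0011] rows@.039: 0.0
turn units [ 6.000e-04  1.300e-03 -9.989e-01] rows@.039: 25.6
pos [607.4 263.5  36.7] yaw -2.4 clock 31.18 q7 -0.43 open 13.6 F [ 0.1  0.3 -2.2] ff 34.97668504714966
shift units now [-0.07 -0.03  1.25]  (world mm [ -0.8  -1.7 -31.2] )
```

```bash
python3 -m pendant '[[-0.07,-0.03,0.35,0,0,0.001],[0,0,0.45,0,0,0],[0,0,0.3,0,0,0],[0,0,0.12,0,0,0],[0,0,0,0,0,0]]'|sed -n 2p;  python3 -m pendant '[[0,0,0,0,0,0],[0,0,0,0,0,0],[0,0,0,0,0,0]]'|sed -n '2p;4p';  for i in 1 2 3; do python3 -m pendant '[[0,0,0.03,0,0,0],[0,0,0,0,0,0],[0,0,0,0,0,0]]'|sed -n '2p;4p'; done
```

```text
tool_pos: [0.6042, 0.2613, 0.0044]
tool_pos: [0.6042, 0.2613, 0.0044]
contact_force: [-3.1, -1.9, 2.6]
tool_pos: [0.6043, 0.2613, 0.0043]
contact_force: [-4.3, -2.1, 8.3]
tool_pos: [0.6043, 0.2613, 0.0043]
contact_force: [-6.0, -3.0, 12.5]
tool_pos: [0.6043, 0.2613, 0.0043]
contact_force: [-6.8, -2.9, 16.3]
```

On the floor. I'll unload, release and rise.

```bash
python3 -m pendant '[[0,0,-0.08,0,0,0],[0,0,0,0,0,0]]'|sed -n '2p;4p'; python3 -m pendant '[[0,0,0,0,0,0],[0,0,0,0,0,0],[0,0,0,0,0,0],[0,0,0,0,0,0],[0,0,0,0,0,0]]' -0.1|tail -3; python3 -m pendant '[[0,0,-0.4,0,0,0],[0,0,-0.8,0,0,0],[0,0,-1,0,0,0],[0,0,-1,0,0,0],[0,0,-1,0,0,0]]'|head -2; python3 -m pendant '[[0,0,-1,0,0,0],[0,0,-0.8,0,0,0],[0,0,0,0,0,0],[0,0,0,0,0,0],[0,0,0,0,0,0]]'|head -2; python3 wm.py w6 8; python3 go.py 443 137 40 26.5
```

```text
tool_pos: [0.606, 0.2623, 0.0046]
contact_force: [-0.1, -0.4, -1.7]
contact_force: [-0.9, -1.1, -1.0]
opening: 0.449
finger_force: 0.0
clock: 33.6
tool_pos: [0.6051, 0.2617, 0.1112]
clock: 34.02
tool_pos: [0.6044, 0.2615, 0.1539]
bench 0.3666192649882105
[146.  46.] cut [448.1 394.2] 75.5 [np.float64(23.0), np.float64(89.0)] zmax 12.0 bgr [188.5 185.  182.5] 
[607. 171.] cut [885.1 267.6] 81.7 [np.float64(46.0), np.float64(244.0)] zmax 57.0 bgr [ 57.  85. 138.] handle (array([882.4, 265.8], dtype=float32), 82.5, [np.float64(38.0), np.float64(240.0)])
[205. 186.]  [512.5 265.6] 177.4 [np.float64(115.0), np.float64(294.0)] zmax 33.0 bgr [ 75.  80. 253.] 
[319. 181.]  [605.4 260.9] 88.1 [np.float64(28.0), np.float64(74.0)] zmax 50.0 bgr [229. 240. 255.] handle (array([605.7, 260.8], dtype=float32), 87.8, [np.float64(15.0), np.float64(47.0)])
[296. 327.]  [570.5 103.5] 134.0 [np.float64(21.0), np.float64(59.0)] zmax 46.0 bgr [190. 255. 255.] handle (array([564.5, 106.3], dtype=float32), 127.3, [np.float64(17.0), np.float64(45.0)])
turn units [-8.000e-04  1.000e-04 -1.614e-01] rows@.039: 4.1
turn units [2.000e-04 1.000e-03 8.386e-01] rows@.039: 21.5
pos [604.1 261.4 153.2] yaw -2.5 clock 34.07 q7 -0.44 open 39.8 F [ 0.2 -1.  -0.2] ff 0.0
shift units now [-5.25 -6.21  4.55]  (world mm [-161.1 -124.4 -113.2] )
```

The red valve is upright at (605.5, 261) mm, top at 50 mm, in the +x compartment. Next is the tee, gripped on its branch nut.

```bash
python3 -m pendant '[[0,0,0,0,0,-0.0326],[0,0,0,0,0,-0.0326],[0,0,0,0,0,-0.0326],[0,0,0,0,0,-0.0326],[0,0,0,0,0,-0.0326]]' 0.1|head -2; python3 -m pendant '[[-0.1,-0.8,0,0,0,0],[-0.2,-1,0,0,0,0],[-0.2,-1,0,0,0,0],[-0.2,-1,0,0,0,0],[-0.2,-1,0,0,0,0]]'|head -2;  python3 -m pendant '[[-0.2,-1,0,0,0,0],[-0.2,-1,0,0,0,0],[-0.2,-1,0.5,0,0,0],[0,-0.2,0.5,0,0,0],[0,0,0,0,0,0]]'|head -2; python3 -m pendant '[[0,0,0,0,0,0],[0,0,0,0,0,0],[0,0,0,0,0,0]]'|head -2; python3 go.py 443.3 138.2 30 26.8
```

```text
clock: 34.48
tool_pos: [0.6041, 0.2613, 0.1527]
clock: 34.9
tool_pos: [0.5061, 0.1865, 0.1531]
clock: 35.32
tool_pos: [0.4396, 0.1359, 0.1272]
clock: 35.57
tool_pos: [0.4447, 0.1391, 0.1296]
turn units [ 0.0006 -0.0001  0.0001] rows@.039: 0.0
turn units [ 1.000e-04  9.000e-04 -9.999e-01] rows@.039: 25.6
pos [444.7 139.1 129.6] yaw 26.8 clock 35.57 q7 -0.01 open 48.5 F [ 0.7 -0.1  0.5] ff 0.0
shift units now [-0.01 -0.07  3.98]  (world mm [ -1.4  -0.9 -99.6] )
```

```bash
python3 -m pendant '[[0,-0.07,0.5,0,0,0],[0,0,0.9,0,0,0],[0,0,0.9,0,0,0],[0,0,0.9,0,0,0],[0,0,0.8,0,0,0]]'|head -2; python3 -m pendant '[[0,0,0,0,0,0],[0,0,0,0,0,0],[0,0,0,0,0,0],[0,0,0,0,0,0]]'|head -2; python3 go.py 443.3 138.2 -27 26.8
```

```text
clock: 35.98
tool_pos: [0.4431, 0.1382, 0.0285]
clock: 36.32
tool_pos: [0.443, 0.1377, 0.0305]
turn units [ 0.0008  0.     -0.0001] rows@.039: 0.0
turn units [ 1.000e-04 -1.200e-03  9.999e-01] rows@.039: 25.6
pos [443.  137.7  30.5] yaw 26.8 clock 36.32 q7 -0.03 open 48.3 F [1.  0.2 0.3] ff 0.0
shift units now [0.01 0.01 2.3 ]  (world mm [  0.3   0.5 -57.5] )
```

```bash
python3 -m pendant '[[0,0,0.5,0,0,0],[0,0,0.6,0,0,0],[0,0,0.6,0,0,0],[0,0,0.4,0,0,0],[0,0,0.1,0,0,0]]'|sed -n '2p;4p'; python3 -m pendant '[[0,0,0,0,0,0],[0,0,0,0,0,0],[0,0,0,0,0,0]]'|sed -n '2p;4p'; python3 -m pendant '[[0,0,0,0,0,0],[0,0,0,0,0,0],[0,0,0,0,0,0],[0,0,0,0,0,0],[0,0,0,0,0,0]]' -1 40|tail -4; python3 -m pendant '[[0,0,0,0,0,0],[0,0,0,0,0,0]]' |tail -2;  python3 go.py 443.3 138.2 -27 26.8
```

```text
tool_pos: [0.4447, 0.1383, -0.0232]
contact_force: [-0.2, 0.3, 0.8]
tool_pos: [0.4443, 0.138, -0.0222]
contact_force: [-0.5, 0.1, -0.3]
eef_rot: [0.524, 0.852, -0.002, -0.001]
contact_force: [-0.2, 0.4, 1.4]
opening: 0.285
finger_force: 33.1
opening: 0.279
finger_force: 33.2
turn units [-0.0013 -0.0002 -0.0001] rows@.039: 0.0
turn units [-3.000e-04  2.100e-03  9.999e-01] rows@.039: 25.6
pos [443.8 137.8 -23. ] yaw 26.8 clock 37.57 q7 -0.31 open 24.5 F [-0.3 -0.5  1.7] ff 33.246638271957636
shift units now [ 0.02 -0.01  0.16]  (world mm [-0.5  0.4 -4. ] )
```

The opening of 24.5 mm is less than the 28 mm corners and the force is low, so the tips are just above the nut's corners. The tips must sit about 36 mm above the reported TCP. I'll reopen and go 9 mm lower.

```bash
python3 -m pendant '[[0,0,0,0,0,0],[0,0,0,0,0,0],[0,0,0,0,0,0],[0,0,0,0,0,0]]' 0.1|tail -2; python3 -m pendant '[[0,0,0.12,0,0,0],[0,0,0.1,0,0,0],[0,0,0,0,0,0],[0,0,0,0,0,0]]'|sed -n '2p;4p'; for i in 1 2; do python3 -m pendant '[[0,0,0.08,0,0,0],[0,0,0,0,0,0],[0,0,0,0,0,0]]'|sed -n '2p;4p'; done
```

```text
opening: 0.542
finger_force: 0.0
tool_pos: [0.4434, 0.1376, -0.0275]
contact_force: [-0.1, 0.0, 0.6]
tool_pos: [0.4435, 0.1376, -0.0294]
contact_force: [0.1, -0.6, 0.2]
tool_pos: [0.4435, 0.1376, -0.0313]
contact_force: [0.6, 0.2, -0.1]
```

```bash
python3 -m pendant '[[0,0,0.06,0,0,0],[0,0,0,0,0,0],[0,0,0,0,0,0]]'|sed -n '2p;4p'; python3 -m pendant '[[0,0,0,0,0,0],[0,0,0,0,0,0],[0,0,0,0,0,0],[0,0,0,0,0,0],[0,0,0,0,0,0]]' -1 40|tail -4; python3 -m pendant '[[0,0,0,0,0,0],[0,0,0,0,0,0]]' |tail -2;  python3 go.py 443.3 138.2 -27 26.8
```

```text
tool_pos: [0.4435, 0.1376, -0.0328]
contact_force: [-0.4, -0.7, -0.1]
eef_rot: [0.524, 0.852, -0.002, -0.001]
contact_force: [-0.1, -0.3, 0.5]
opening: 0.291
finger_force: 40.0
opening: 0.289
finger_force: 40.0
turn units [-0.0015 -0.0002 -0.    ] rows@.039: 0.0
turn units [-2.0e-04  2.3e-03  1.0e+00] rows@.039: 25.6
pos [443.6 137.7 -32.9] yaw 26.8 clock 39.57 q7 -0.98 open 25.4 F [ 0.2 -0.1  1.6] ff 39.997278079390526
shift units now [ 0.02 -0.   -0.23]  (world mm [-0.3  0.5  5.9] )
```

```bash
python3 -c "
from h import *
print(np.round(r.get_state()['q'],2))"; python3 -m pendant '[[0,0,-0.2,0,0,0],[0,0,-0.4,0,0,0],[0,0,-0.6,0,0,0],[0,0,-0.8,0,0,0],[0,0,-1,0,0,0]]'|tail -4;  python3 go.py 495.7 266.8 90 87.4;  python3 -c "
from h import *
print(np.round(r.get_state()['q'],2))"
```

```text
[-0.37  0.95 -0.05  2.17  1.05  0.04 -0.98]
eef_rot: [0.524, 0.852, -0.003, -0.002]
contact_force: [0.9, -0.2, -1.5]
opening: 0.291
finger_force: 40.0
turn units [-0.0022 -0.0015 -0.3366] rows@.039: 8.6
turn units [-0.0017  0.0026  0.6634] rows@.039: 17.0
pos [442.8 137.2  42.1] yaw 26.8 clock 39.98 q7 -0.84 open 25.6 F [ 0.9 -0.2 -1.5] ff 39.99707713723183
shift units now [ 3.67  4.21 -1.95]  (world mm [ 52.9 129.6  47.9] )
[-0.17  0.81 -0.38  2.15  0.9   0.35 -0.84]
```

```bash
python3 -m pendant '[[0,0,-0.8,0,0,0],[0,0,-0.8,0,0,-0.037],[0,0,-0.4,0,0,-0.037],[0,0,0,0,0,-0.037],[0,0,0,0,0,-0.037]]'|tail -2; python3 -m pendant '[[0,0,0,0,0,-0.0375],[0,0,0,0,0,-0.0375],[0,0,0,0,0,-0.0375],[0,0,0,0,0,-0.0375],[0,0,0,0,0,-0.0375]]'|tail -2; python3 -m pendant '[[0,0,0,0,0,0],[0,0,0,0,0,0]]'|tail -2; python3 - <<'E'
from h import *
print(np.round(r.get_state()['q'],2))
a,_=optics.snapshot('wrist');c,_=optics.snapshot('scene'); 
f=lambda im,x,y,s:cv2.resize(im[max(0,y-s*3//4):y+s*3//4,max(0,x-s):x+s],(400,300),interpolation=cv2.INTER_CUBIC)
cv2.imwrite('pics/g4.png',np.hstack([f(a,320,200,160),f(c,400,180,90)]))
E
python3 go.py 495.7 266.8 90 87.4
```

```text
opening: 0.286
finger_force: 40.0
opening: 0.286
finger_force: 40.0
opening: 0.292
finger_force: 40.0
[ 0.08  0.8  -0.8   2.12  0.98  0.66  0.11]
turn units [-0.0008 -0.0015 -0.0021] rows@.039: 0.1
turn units [-0.0024  0.0012  0.9979] rows@.039: 25.6
pos [443.9 137.7  92. ] yaw 87.0 clock 41.08 q7 0.11 open 25.6 F [ 0.2  1.  -1. ] ff 39.99727472662926
shift units now [-1.8   5.27  0.06]  (world mm [ 51.8 129.1  -2. ] )
```

View pics/g4.png

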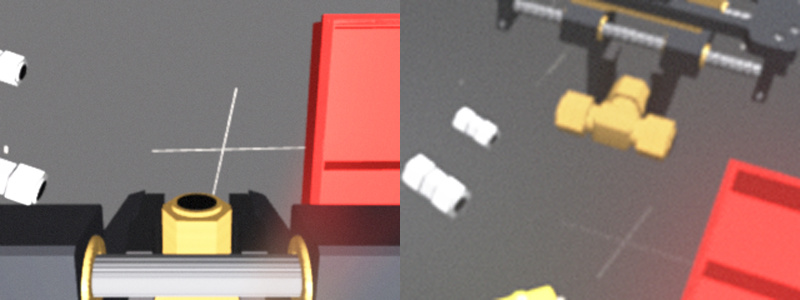

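The tee hangs level from the branch nut (left crop, 195,225). Carrying it to the red tray's middle compartment.

```bash
python3 -m pendant '[[-0.2,0.6,0,-0.0008,-0.0015,-0.0021],[-0.3,0.9,0,0,0,0],[-0.4,1,0,0,0,0],[-0.4,1,0,0,0,0],[-0.3,1,0,0,0,0]]'|head -2; python3 -m pendant '[[-0.2,0.77,0,0,0,0],[0,0,0.6,0,0,0],[0,0,0.8,0,0,0],[0,0,0.6,0,0,0],[0,0,0,0,0,0]]'|head -2;  python3 -m pendant '[[0,0,0,0,0,0],[0,0,0,0,0,0],[0,0,0,0,0,0]]'|sed -n '2p;6p'; python3 go.py 495.7 266.8 -28 87.4
```

```text
clock: 41.5
tool_pos: [0.4899, 0.2509, 0.0923]
clock: 41.92
tool_pos: [0.4934, 0.2674, 0.0395]
tool_pos: [0.4954, 0.2686, 0.0432]
finger_force: 40.0
turn units [0.0007 0.0005 0.0008] rows@.039: 0.0
turn units [-9.000e-04  1.000e-03 -9.992e-01] rows@.039: 25.6
pos [495.4 268.6  43.2] yaw 87.5 clock 42.17 q7 0.05 open 25.5 F [ 0.4  0.  -1.9] ff 39.99732345342636
shift units now [-0.01 -0.08  2.85]  (world mm [  0.3  -1.8 -71.2] )
```

```bash
python3 -m pendant '[[0,-0.08,0.4,0,0,0],[0,0,0.6,0,0,0],[0,0,0.6,0,0,0],[0,0,0.5,0,0,0],[0,0,0.4,0,0,0]]'|sed -n '2p;4p'; python3 -m pendant '[[0,0,0.15,0,0,0],[0,0,0,0,0,0],[0,0,0,0,0,0],[0,0,0,0,0,0]]'|sed -n '2p;4p'; python3 go.py 495.7 266.8 -28.5 87.4
```

```text
tool_pos: [0.4946, 0.2652, -0.0215]
contact_force: [-0.1, -1.0, -0.8]
tool_pos: [0.4951, 0.2661, -0.0236]
contact_force: [-0.8, -0.2, -2.3]
turn units [0.0005 0.0003 0.0009] rows@.039: 0.0
turn units [-5.000e-04  7.000e-04 -9.991e-01] rows@.039: 25.6
pos [495.1 266.1 -23.6] yaw 87.6 clock 42.92 q7 -0.05 open 25.3 F [-0.8 -0.2 -2.3] ff 39.99726064503193
shift units now [-0.02  0.03  0.2 ]  (world mm [ 0.6  0.7 -4.9] )
```

```bash
python3 -m pendant '[[0,0,0.12,0,0,0],[0,0,0,0,0,0],[0,0,0,0,0,0]]'|sed -n '2p;4p'; for i in 1 2 3 4; do python3 -m pendant '[[0,0,0.04,0,0,0],[0,0,0,0,0,0],[0,0,0,0,0,0]]'|sed -n '2p;4p'; done
```

```text
tool_pos: [0.4949, 0.2656, -0.027]
contact_force: [0.7, 0.3, -1.9]
tool_pos: [0.4947, 0.2656, -0.0281]
contact_force: [0.4, 1.3, -1.1]
tool_pos: [0.4948, 0.2658, -0.0288]
contact_force: [-0.8, -0.6, 2.9]
tool_pos: [0.4948, 0.2658, -0.0289]
contact_force: [-2.2, -2.9, 11.3]
tool_pos: [0.4949, 0.2658, -0.029]
contact_force: [-3.0, -3.9, 19.4]
```

```bash
python3 -m pendant '[[0,0,-0.07,0,0,0],[0,0,0,0,0,0]]'|sed -n '2p;4p'; python3 -m pendant '[[0,0,0,0,0,0],[0,0,0,0,0,0],[0,0,0,0,0,0],[0,0,0,0,0,0],[0,0,0,0,0,0]]' 0.05|tail -3; python3 -m pendant '[[0,0,-0.4,0,0,0],[0,0,-0.8,0,0,0],[0,0,-1,0,0,0],[0,0,-1,0,0,0],[0,0,-1,0,0,0]]'|head -2; python3 -m pendant '[[0,0,-1,0,0,0],[0,0,-1,0,0,0],[0,0,-0.8,0,0,0],[0,0,0,0,0,0],[0,0,0,0,0,0]]'|head -2; python3 wm.py w6 8; python3 go.py 459.5 2 40 -23.7
```

```text
tool_pos: [0.4949, 0.2658, -0.0289]
contact_force: [-1.0, -1.7, 8.1]
contact_force: [0.1, 0.0, 0.1]
opening: 0.52
finger_force: 0.0
clock: 45.17
tool_pos: [0.4943, 0.2656, 0.0772]
clock: 45.58
tool_pos: [0.4951, 0.2659, 0.147]
bench 0.33650626892375857
[631. 148.] cut [456.7 566. ] 7.2 [np.float64(10.0), np.float64(225.0)] zmax 33.0 bgr [ 32.  34. 115.] 
[318. 132.]  [475.  267.5] 177.4 [np.float64(115.0), np.float64(216.0)] zmax 33.0 bgr [ 76.  81. 253.] 
[34. 73.]  [382.   8.] 68.7 [np.float64(20.0), np.float64(40.0)] zmax 18.0 bgr [255. 255. 255.] 
[504. 139.]  [459. 444.] 73.9 [np.float64(46.0), np.float64(191.0)] zmax 16.0 bgr [254. 254. 254.] 
[ 47. 157.]  [459.8   2.4] 66.2 [np.float64(28.0), np.float64(54.0)] zmax 25.0 bgr [255. 255. 255.] 
[316. 203.]  [511.  264.9] 87.8 [np.float64(52.0), np.float64(78.0)] zmax 29.0 bgr [139. 239. 253.] 
[185. 235.]  [550.7 123. ] 129.6 [np.float64(27.0), np.float64(32.0)] zmax 25.0 bgr [232. 242. 246.] handle (array([545.1, 120.5], dtype=float32), 85.0, [np.float64(0.0), np.float64(2.0)])
[ 52. 242.]  [549.7 -20.3] 53.7 [np.float64(19.0), np.float64(39.0)] zmax 18.0 bgr [255. 255. 255.] 
[317. 276.]  [597.  260.8] 87.8 [np.float64(14.0), np.float64(74.0)] zmax 29.0 bgr [234. 243. 247.] 
[317. 324.]  [650.1 259.3] 87.7 [np.float64(18.0), np.float64(115.0)] zmax 33.0 bgr [ 71.  76. 237.] 
turn units [2.000e-04 1.000e-04 6.181e-01] rows@.039: 15.8
turn units [-1.000e-04  2.000e-04 -3.819e-01] rows@.039: 9.8
pos [494.6 265.1 145.8] yaw 87.6 clock 45.63 q7 0.20 open 46.2 F [ 0.1  0.6 -0. ] ff 0.0
shift units now [  0.96 -10.57   4.23]  (world mm [ -35.1 -263.1 -105.8] )
```

The tee lies flat at (511, 265) mm, top at 29 mm, with its run along the compartment. Last is the coupling, now confirmed at (459.7, 2.3) mm with its axis at 66.3°.

```bash
python3 -m pendant '[[0,0,0,0,0,0.0386],[0,0,0,0,0,0.0386],[0,0,0,0,0,0.0386],[0,0,0,0,0,0.0386],[0,0,0,0,0,0.0386]]' 0.1|head -2; python3 -m pendant '[[0,0,0,0,0,0.0386],[0,0,0,0,0,0.0386],[0,0,0,0,0,0.0386],[0,0,0,0,0,0.0386],[0,0,0,0,0,0.0386]]'|head -2; python3 -m pendant '[[0,0,0,0,0,0.0386],[0,0,0,0,0,0.0386],[0,0,0,0,0,0.0386],[0,0,0,0,0,0.0386],[0,0,0,0,0,0.0386]]'|head -2;  python3 -m pendant '[[0,0,0,0,0,0.0386],[0,0,0,0,0,0],[0,0,0,0,0,0]]'|head -2; python3 go.py 459.7 2.3 70 -23.7
```

```text
clock: 46.05
tool_pos: [0.4938, 0.2647, 0.1442]
clock: 46.47
tool_pos: [0.4938, 0.2647, 0.1442]
clock: 46.88
tool_pos: [0.4938, 0.2647, 0.1443]
clock: 47.13
tool_pos: [0.494, 0.2651, 0.1447]
turn units [-0.0002  0.0005  0.0017] rows@.039: 0.0
turn units [-8.000e-04 -3.000e-04 -9.983e-01] rows@.039: 25.6
pos [494.  265.1 144.7] yaw -23.4 clock 47.13 q7 -1.33 open 48.4 F [ 0.3 -0.7  0. ] ff 0.0
shift units now [-10.19   2.92   3.  ]  (world mm [ -34.3 -262.8  -74.7] )
```

```bash
python3 -m pendant '[[-0.6,0.2,0,0,0,0.0015],[-1,0.3,0,0,0,0],[-1,0.3,0,0,0,0],[-1,0.3,0,0,0,0],[-1,0.3,0,0,0,0]]'|head -2;  python3 -m pendant '[[-1,0.3,0,0,0,0],[-1,0.3,0,0,0,0],[-1,0.3,0,0,0,0],[-1,0.3,0,0,0,0],[-1,0.2,0.4,0,0,0]]'|head -2; python3 -m pendant '[[-0.6,0.12,0.8,0,0,0],[0,0,0.9,0,0,0],[0,0,0.8,0,0,0],[0,0,0,0,0,0],[0,0,0,0,0,0]]'|head -2; python3 -m pendant '[[0,0,0,0,0,0],[0,0,0,0,0,0]]'|head -2;python3 go.py 459.7 2.3 -33 -23.7
```

```text
clock: 47.55
tool_pos: [0.4795, 0.1449, 0.145]
clock: 47.97
tool_pos: [0.4625, 0.0165, 0.1361]
clock: 48.38
tool_pos: [0.4573, 0.0029, 0.0723]
clock: 48.55
tool_pos: [0.459, 0.0032, 0.0739]
turn units [ 0.0004 -0.0006 -0.0006] rows@.039: 0.0
turn units [-9.000e-04 -7.000e-04  9.994e-01] rows@.039: 25.6
pos [459.    3.2  73.9] yaw -23.8 clock 48.55 q7 -1.09 open 48.3 F [ 0.1  0.  -0.3] ff 0.0
shift units now [-0.03  0.04  4.27]  (world mm [   0.7   -0.9 -106.9] )
```

```bash
python3 -m pendant '[[-0.03,0.04,0.5,0,0,0],[0,0,0.9,0,0,0],[0,0,0.9,0,0,0],[0,0,0.6,0,0,0],[0,0,0.3,0,0,0]]'|sed -n '2p;4p'; python3 -m pendant '[[0,0,0.3,0,0,0],[0,0,0.3,0,0,0],[0,0,0,0,0,0],[0,0,0,0,0,0]]'|sed -n '2p;4p';python3 go.py 459.7 2.3 -33 -23.7
```

```text
tool_pos: [0.4591, 0.0022, -0.0077]
contact_force: [-0.2, -0.7, -0.0]
tool_pos: [0.4605, 0.002, -0.0199]
contact_force: [-1.1, -0.5, 0.1]
turn units [-0.0003 -0.0002 -0.0008] rows@.039: 0.0
turn units [-3.000e-04  4.000e-04  9.992e-01] rows@.039: 25.6
pos [460.5   2.  -19.9] yaw -23.8 clock 49.3 q7 -1.38 open 48.5 F [-1.1 -0.5  0.1] ff 0.0
shift units now [-0.   -0.03  0.52]  (world mm [ -0.8   0.3 -13.1] )
```

```bash
python3 -m pendant '[[0,-0.03,0.25,0,0,0],[0,0,0.2,0,0,0],[0,0,0,0,0,0],[0,0,0,0,0,0]]'|sed -n '2p;4p'; python3 -m pendant '[[0,0,0.06,0,0,0],[0,0,0,0,0,0],[0,0,0,0,0,0]]'|sed -n '2p;4p'; python3 -m pendant '[[0,0,0,0,0,0],[0,0,0,0,0,0],[0,0,0,0,0,0],[0,0,0,0,0,0],[0,0,0,0,0,0]]' -1 35|tail -4; python3 -m pendant '[[0,0,0,0,0,0],[0,0,0,0,0,0]]' |tail -2;  python3 go.py 459.7 2.3 -33 -23.7; python3 -c "
from h import *
print(np.round(r.get_state()['q'],2))"
```

```text
tool_pos: [0.4596, 0.0016, -0.0267]
contact_force: [-0.5, 0.6, -0.3]
tool_pos: [0.4594, 0.0016, -0.0284]
contact_force: [-0.3, 0.8, -0.4]
eef_rot: [0.838, 0.546, -0.001, -0.001]
contact_force: [-0.1, 0.0, 1.1]
opening: 0.293
finger_force: 35.0
opening: 0.29
finger_force: 35.0
turn units [-0.0007  0.0005 -0.001 ] rows@.039: 0.0
turn units [7.00e-04 1.10e-03 9.99e-01] rows@.039: 25.6
pos [459.3   1.5 -28.8] yaw -23.9 clock 50.47 q7 -1.83 open 25.6 F [-0.2  0.3  2.2] ff 35.00046819448471
shift units now [0.03 0.   0.17]  (world mm [ 0.4  0.8 -4.2] )
[-0.07  0.94 -0.05  2.19  1.31  0.04 -1.83]
```

```bash
python3 -m pendant '[[0,0,-0.2,0,0,0],[0,0,-0.4,0,0,0],[0,0,-0.7,0,0,0],[0,0,-1,0,0,0],[0,0,-1,0,0,0]]'|tail -4;python3 -m pendant '[[0,0,-1,0,0,-0.0394],[0,0,-0.7,0,0,-0.0394],[0,0,0,0,0,-0.0394],[0,0,0,0,0,0],[0,0,0,0,0,0]]'|tail -2; python3 - <<'E'
from h import *
a,_=optics.snapshot('wrist');c,_=optics.snapshot('scene'); 
f=lambda im,x,y,s:cv2.resize(im[max(0,y-s*3//4):y+s*3//4,max(0,x-s):x+s],(400,300),interpolation=cv2.INTER_CUBIC)
cv2.imwrite('pics/g5.png',np.hstack([f(a,320,200,160),f(c,326,150,80)]))
E
python3 go.py 418.8 270.3 90 -2.6
```

```text
eef_rot: [0.838, 0.546, -0.003, -0.001]
contact_force: [0.2, 0.1, -1.4]
opening: 0.295
finger_force: 35.0
opening: 0.292
finger_force: 35.0
turn units [-0.0014  0.0003 -0.0009] rows@.039: 0.0
turn units [5.000e-04 2.200e-03 9.991e-01] rows@.039: 25.6
pos [458.9   1.4  95.5] yaw -2.8 clock 51.4 q7 -1.09 open 25.6 F [-0.5  0.8 -0.6] ff 34.99988839030266
shift units now [10.67 -2.12  0.22]  (world mm [-40.1 268.9  -5.5] )
```

View pics/g5.png

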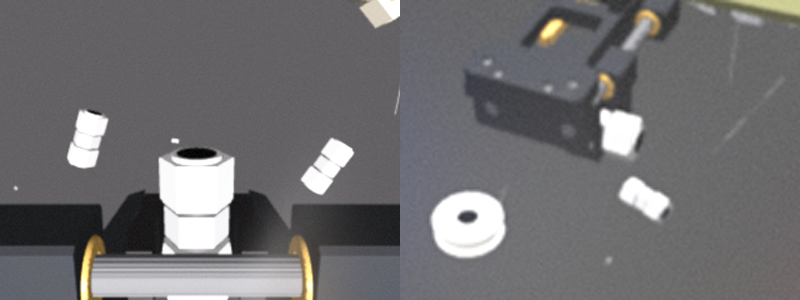

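The coupling is held level with a flat up (left crop, 197,200), and both small decoys remain on the bench. Carrying it to the red tray's -x compartment.

```bash
python3 -m pendant '[[0.6,-0.1,0,-0.0014,0,-0.0009],[1,-0.2,0,0,0,0],[1,-0.2,0,0,0,0],[1,-0.2,0,0,0,0],[1,-0.2,0,0,0,0]]'|sed -n '2p;6p';python3 -m pendant '[[1,-0.2,0,0,0,0],[1,-0.2,0,0,0,0],[1,-0.2,0,0,0,0],[1,-0.2,0,0,0,0],[1,-0.2,0,0,0,0]]'|sed -n '2p;6p';python3 -m pendant '[[0.7,-0.2,0,0,0,0],[0.37,-0.02,0,0,0,0],[0,0,0,0,0,0],[0,0,0,0,0,0],[0,0,0,0,0,0]]'|sed -n '2p;6p'; python3 go.py 418.8 270.3 -24.5 -2.6
```

```text
tool_pos: [0.4412, 0.1185, 0.0954]
finger_force: 35.0
tool_pos: [0.4214, 0.2445, 0.0952]
finger_force: 35.0
tool_pos: [0.4182, 0.2682, 0.0954]
finger_force: 35.0
turn units [0.0004 0.001  0.0002] rows@.039: 0.0
turn units [-1.600e-03  6.000e-04 -9.998e-01] rows@.039: 25.6
pos [418.2 268.2  95.4] yaw -2.6 clock 52.65 q7 -1.56 open 26.2 F [-0.5 -0.5 -0.4] ff 34.999687895178795
shift units now [0.1  0.01 4.8 ]  (world mm [   0.6    2.1 -119.9] )
```

```bash
python3 -m pendant '[[0.08,0,0.5,0,0,0],[0,0,0.9,0,0,0],[0,0,0.9,0,0,0],[0,0,0.8,0,0,0],[0,0,0.6,0,0,0]]'|sed -n '2p;4p'; python3 -m pendant '[[0,0,0.5,0,0,0],[0,0,0.2,0,0,0],[0,0,0,0,0,0],[0,0,0,0,0,0],[0,0,0,0,0,0]]'|sed -n '2p;4p';python3 go.py 418.8 270.3 -24.5 -2.6
```

```text
tool_pos: [0.4184, 0.2697, 0.0019]
contact_force: [0.2, 0.3, -0.6]
tool_pos: [0.4188, 0.2721, -0.0134]
contact_force: [0.7, -0.8, 0.7]
turn units [ 0.0007 -0.      0.0006] rows@.039: 0.0
turn units [ 0.      0.0011 -0.9994] rows@.039: 25.6
pos [418.8 272.1 -13.4] yaw -2.5 clock 53.48 q7 -1.82 open 25.8 F [ 0.7 -0.8  0.7] ff 34.999760538339615
shift units now [-0.07  0.    0.44]  (world mm [  0.   -1.8 -11.1] )
```

```bash
python3 -m pendant '[[-0.05,0,0.2,0,0,0],[0,0,0.16,0,0,0],[0,0,0,0,0,0],[0,0,0,0,0,0]]'|sed -n '2p;4p'; for i in 1 2 3 4; do python3 -m pendant '[[0,0,0.03,0,0,0],[0,0,0,0,0,0],[0,0,0,0,0,0]]'|sed -n '2p;4p'; done
```

```text
tool_pos: [0.4181, 0.2709, -0.0232]
contact_force: [0.3, 0.3, -0.7]
tool_pos: [0.4182, 0.2712, -0.0238]
contact_force: [0.9, 0.2, -0.9]
tool_pos: [0.4182, 0.2711, -0.0246]
contact_force: [0.5, 0.0, -1.7]
tool_pos: [0.4183, 0.2711, -0.0248]
contact_force: [-0.8, -1.0, 5.4]
tool_pos: [0.4183, 0.2711, -0.0249]
contact_force: [-0.5, -2.0, 13.3]
```

Contact at the expected height. Unload, release to 40 mm and rise clear, then check.

```bash
python3 -m pendant '[[0,0,-0.04,0,0,0],[0,0,0,0,0,0]]'|sed -n '2p;4p'; python3 -m pendant '[[0,0,0,0,0,0],[0,0,0,0,0,0],[0,0,0,0,0,0],[0,0,0,0,0,0],[0,0,0,0,0,0]]' -0.1|tail -3; python3 -m pendant '[[0,0,-0.3,0,0,0],[0,0,-0.7,0,0,0],[0,0,-1,0,0,0],[0,0,-1,0,0,0],[0,0,-1,0,0,0]]'|head -2; python3 -m pendant '[[0,0,-1,0,0,0],[0,0,-1,0,0,0],[0,0,-0.8,0,0,0],[0,0,0,0,0,0],[0,0,0,0,0,0]]'|head -2; python3 wm.py w7 8; python3 - <<'E'
from h import *
a=cv2.imread('pics/w7.png');c,_=optics.snapshot('scene')
cv2.imwrite('pics/fin.png',np.hstack([cv2.resize(a,(400,250)),cv2.resize(c,(400,250))]))
print(r.get_state()['clock'])
E
```

```text
tool_pos: [0.4184, 0.2712, -0.0247]
contact_force: [0.6, -0.8, 4.4]
contact_force: [-0.3, 0.2, 0.5]
opening: 0.448
finger_force: 0.0
clock: 55.82
tool_pos: [0.4176, 0.2708, 0.0758]
clock: 56.23
tool_pos: [0.4185, 0.2713, 0.1455]
bench 0.28850451929388066
[343.  47.] cut [447.2 394.3] 74.5 [np.float64(22.0), np.float64(88.0)] zmax 12.0 bgr [200. 198. 195.] 
[435. 189.]  [512.8 265.4] 177.4 [np.float64(115.0), np.float64(294.0)] zmax 33.0 bgr [ 72.  78. 252.] 
[415. 184.]  [511.3 265.2] 86.8 [np.float64(53.0), np.float64(78.0)] zmax 29.0 bgr [142. 241. 254.] 
[507. 186.]  [603.1 260.9] 87.0 [np.float64(27.0), np.float64(74.0)] zmax 49.0 bgr [200. 216. 255.] handle (array([604.1, 260.7], dtype=float32), 85.0, [np.float64(17.0), np.float64(49.0)])
[317. 183.]  [418.  271.1] 88.1 [np.float64(27.0), np.float64(54.0)] zmax 29.0 bgr [255. 255. 255.] 
56.3333
```

View pics/fin.png

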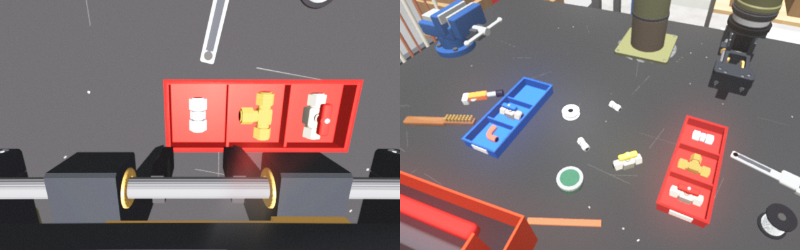

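The wrist view (left) shows the coupling, tee and red valve, each in its own red compartment (198,115 / 260,115 / 318,115). The scene view (right) shows the blue valve and elbow in the blue tray, and the yellow valve, tape, tin and decoys undisturbed. Everything lies flat, so I'm handing in.

```bash
python3 -c "
from plant import r
print(r.finish_job())"
```

```text
the job is handed in; nothing more can be done
None
```

The job is handed in at about 56 s: the blue valve and elbow are in the blue tray, and the red valve, tee and coupling are in the red tray, each flat in its own compartment with valve handles up, and the yellow valve, tape and flux tin left in place.

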